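Clear and wipe down the sorting plate

ROBOT

A 7-joint arm with a two-finger parallel gripper is mounted at the origin on the work surface. World frame = base frame: x ahead of the robot, y to its left, z up, the work surface at z = 0. Lengths are in mm, angles in rad, forces in N, time in s.
With the tool pointing down it reaches from about 350 to 900 mm from the base axis. Payload 19.9 kg.
Tool frame: the origin (TCP) lies between the finger pads; the fingertips stand 11 mm ahead of it and the grasp point (between the pads) lies 8 mm behind it; z points along the fingers, y is the line along which they close (so a half turn about z gives the same grasp; the last joint's range is limited). The gripper opens to 85 mm and grips with 20 to 120 N. Pads are 22 mm wide; open, the fingers measure 114 mm over their backs; the gripper's body (76 mm by 85 mm) begins 54 mm behind the grasp point. The pads swing forward as they close: fully open they stand 13 mm farther back than shut.
Start: joints at [1.077, 0.417, -0.01, 1.614, 0.005, 1.111, -0.053], TCP at [272.859, -562.272, 242.26] pointing down, gripper open.
Joint ranges: [-2.81, 2.81], [-0.39, 2.02], [-1.27, 1.25], [0.06, 2.57], [-1.19, 4.33], [0.19, 2], [-2.82, 2.82]. Speed limits (rad/s): [1.89, 1.89, 2.39, 2.39, 3.01, 3.01, 3.01].

INTERFACE

Orientations are given as [roll, pitch, yaw] about the fixed x, y, z axes, in that order (R = Rz(yaw) Ry(pitch) Rx(roll)).
In Python, from cell import * gives the robot as it stands.
- The arm moves only by the tool play_rows, never from a script. Its argument "targets" is a list of rows, each a list of 3 entries, a list of its own where there are three numbers: the closure in counts, from 0 (fully open) to 255 (shut), then the shift along the tool's x, y, z in mm, then the turn, a rotation vector about the tool's x, y, z in rad. A call has exactly 8 rows; each row shifts and turns the commanded pose from where the row before left it, along the tool's axes as they then stand; what a row does not reach is not made up. A row lasts 1/10 s, in which the tool goes at most 50 mm and 8.59 degrees, less where a joint would pass 70% of its speed; a pose out of reach is approached as far as the arm can. A call is refused whole if a number of a shift passes 50 or a number of a turn 0.15, either way. A call with a gripper value outside its range is refused whole. The fingers move at their own pace and stop on an object; the grip force is fixed at half the most. Time passes only in rows, so rows that do not move let the fingers close, or fill a call up. It gives the time, the measured TCP pose, the force, the opening and the grip force at its end, in the units of the state.
- read_state(): the state, without advancing time (a new reading comes with each control period).
- capture(name): name is "scene" or "top"; returns a dict with "pixels" (420x560x3 uint8, red, green, blue), "fx", "fy", "cx", "cy" (pixels), "extrinsics" (4x4, takes a point from world to camera coordinates). Camera axes: x right, y up, looking along -z (the intrinsics and any distortion apply to the point x, -y, -z); pixel columns grow to the right and rows downward; lengths in mm; the calibration is good to about 2 mm. A picture is of the moment at which its call begins. There is no depth.
- sign_off(): hands the job in; it is judged then, once.
The state is a dict: "time_s": time; "qpos": joint angles; "joint_vel": joint speeds; "effort": joint torques, N m; "eef_pos": TCP position; "orientation": TCP orientation; "contact_force": force on the tool from outside, world axes, zero at the start; "wrist_torque": the same for the moment, N m; "width": finger opening in mm; "grasp_force": force on a finger pad.
Only numpy, scipy, OpenCV 4.12 (cv2) and the standard library are available. Lean on these libraries where they do the work, as an engineer would, in place of code of your own. Each camera call takes 0.05 s, during which the arm holds its last target. There are 200 camera calls.

TASK

The sorting plate has loose screw caps on it and a tube rack standing in the way. Move the rack off the plate and stand it upright in the middle of the rubber mat, then take the scraper block from its tray and sweep all five caps along the plate into the trough at its end, without touching the caps with the gripper fingers. Stand the scraper back on the floor of its tray as it was, and leave everything else on the desk alone.

Things in the scene. Friction and masses are not known exactly. Their poses are not given: they have to be found in the camera images.
- plate: Fixed dark steel sorting plate, a discard trough built onto its +x end. Origin: centre of the plate's underside, on the desk; +x runs along the plate towards the trough, y across, z up. Flat top at z = 40 mm, x from -130 to +130 mm, y within +-75 mm; rails 14 mm high (tops at 54 mm) and 8 mm thick along both long sides. Both ends of the top are open.
- trough (a point): Centre of the trough's floor, 172 mm from the plate's origin along +x, 6 mm above the desk; axes as the plate's. The trough is open on top, 85 (x) by 150 (y) mm, and begins where the plate's top ends. Its end wall is 40 mm high (flush with the plate's top), its side walls 54 mm.
- rack: Body origin at the centre of its underside, z up. Grey tube rack that at the start stands on the plate among the caps: solid block 36 (x) by 110 (y) by 60 mm high with flat sides and five capped tubes fixed in a row along y, tops 97 mm above the underside. 180 g. Take it across its 36 mm width.
- mat: Body origin at the centre of its underside, z up. Dark rubber mat fixed to the desk, 150 (x) by 130 (y) by 4 mm thick. Lies to the left or right of the plate.
- tray: Body origin at the centre of its underside, z up. Shallow grey open tray fixed to the desk, home of the scraper: 85 (x) by 175 (y) mm outside, walls 4 mm thick and 12 mm high, floor 4 mm above the desk. Lies on the other side of the plate from the mat.
- scraper: Body origin at the centre of its underside, z up. Scraper block standing in the tray: white block 26 (x) by 125 (y) by 24 mm high, with an upright grey handle rib in the middle of its top, 20 thick (x) by 70 (y) mm, top 74 mm above the underside. 200 g. The same either way round. Take it by the rib across its 20 mm; push with the long 125 mm face.
- cap1: Body origin at the centre of its underside, z up. One of five alike loose white screw caps, disc 30 mm across and 11 mm high, 10 g, lying flat on the plate at the start. Slides freely.
- cap2: Body origin at the centre of its underside, z up. One of five alike loose white screw caps, disc 30 mm across and 11 mm high, 10 g, lying flat on the plate at the start. Slides freely.
- cap3: Body origin at the centre of its underside, z up. One of five alike loose white screw caps, disc 30 mm across and 11 mm high, 10 g, lying flat on the plate at the start. Slides freely.
- cap4: Body origin at the centre of its underside, z up. One of five alike loose white screw caps, disc 30 mm across and 11 mm high, 10 g, lying flat on the plate at the start. Slides freely.
- cap5: Body origin at the centre of its underside, z up. One of five alike loose white screw caps, disc 30 mm across and 11 mm high, 10 g, lying flat on the plate at the start. Slides freely.
- spare_rack: Body origin at the centre of its underside, z up. Bystander: a rack just like the other, 36 by 110 by 60 mm, 97 mm high with its tubes, standing on the desk. Leave it.
- jar: Body origin at the centre of its underside, z up. Bystander: small specimen jar, 48 mm across, 70 mm high. Leave it.
- mouse: Body origin at the centre of its underside, z up. Bystander: black computer mouse, 100 by 58 by 30 mm. Leave it.
- pipette: Body origin at the centre of its underside, z up. Bystander: pipette-like hand instrument lying down, about 225 mm long (x), 26 mm wide, 20 mm high. Leave it.
- cup: Body origin at the centre of its underside, z up. Bystander: plastic cup, 66 mm across, 70 mm high. Leave it.
Not all that is in view belongs to the job. What is shaped like the rack but yellow is not meant. What is shaped like the tray but yellow is not meant.

How it is judged:
By the outcome, as a careful person would: the job done as asked, in the order asked, and still so for the second after the job is handed in, with the robot touching nothing.
It also fails if it takes over 69 s, if anything falls off the work surface, if the arm or the gripper's body presses on something with over 40 N, if the wrist force passes 120 N, or if a joint passes its speed limit or range.

## Working session

There is one attempt and no reset: what is moved stays moved. The work goes in short steps, Python scripts to look and compute and a tool call to move; the robot and the scene stay as the last step left them, time stands still between calls to the robot, and variables do not carry over. Pictures are saved under pics/ and viewed, at most 10 in all, crops included, and the job is handed in when it is done.

Besides the shell and the picture viewer there is one more tool, called after ">>>" in YAML: its name, and indented under it one key for each argument. play_rows: Moves the arm, as the interface text tells. Its arguments: {"type":"object","properties":{"targets":{"type":"array","items":{"type":"array"}}},"required":["targets"]}

```bash
mkdir -p pics; python3 - <<'E'
from cell import *
import cv2,pickle
s=read_state();print({k:s[k] for k in("time_s","eef_pos","orientation","width","contact_force")})
d={}
for n in("scene","top"):
    c=capture(n);d[n]=c;cv2.imwrite(f"pics/{n}0.png",c["pixels"][:,:,::-1]);print(n,c["fx"],c["fy"],c["cx"],c["cy"],c["extrinsics"],[k for k in c])
pickle.dump(d,open("c0.pkl","wb"))
E
```

```text
{'time_s': 0.0, 'eef_pos': array([ 272.67933214, -561.99000133,  241.65183152]), 'orientation': array([-3.14032262e+00,  1.14660229e-04,  4.51759197e-01]), 'width': 85.61199785931385, 'contact_force': array([-0.0941208 ,  0.0558385 ,  0.14254102])}
scene 471.43123858633993 471.43123858633993 281.32666294059885 212.71209085896356 [[ 1.25192300e-01  9.92001118e-01 -1.61452833e-02  1.26549270e+00]
 [-7.01140447e-01  9.99753146e-02  7.05979468e-01  2.93373641e+02]
 [ 7.01946552e-01 -7.70630823e-02  7.08048247e-01 -1.70958343e+03]
 [ 0.00000000e+00  0.00000000e+00  0.00000000e+00  1.00000000e+00]] ['pixels', 'fx', 'fy', 'cx', 'cy', 'extrinsics']
top 544.4902826227591 544.4902826227591 288.4195525972019 206.08765566069357 [[-1.81105320e-02 -9.99834955e-01  1.43908488e-03 -6.80646655e+01]
 [ 9.95524910e-01 -1.78989088e-02  9.27889123e-02 -4.96224366e+02]
 [-9.27478399e-02  3.11310142e-03  9.95684763e-01 -1.95570071e+03]
 [ 0.00000000e+00  0.00000000e+00  0.00000000e+00  1.00000000e+00]] ['pixels', 'fx', 'fy', 'cx', 'cy', 'extrinsics']
```

View pics/top0.png

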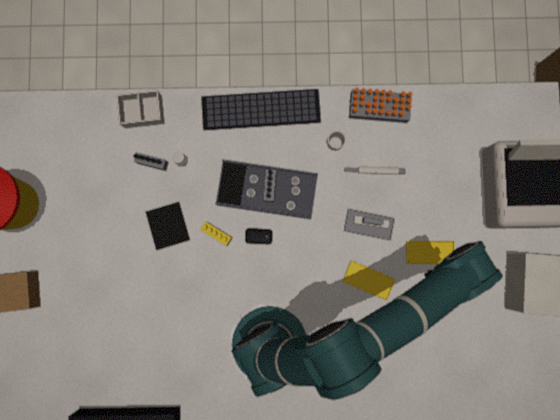

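View pics/scene0.png

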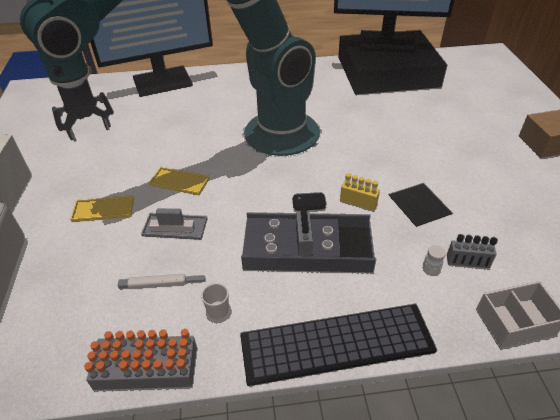

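Top view: the plate is centred near (267,189), with the trough at its left end. The rack on the plate is at (269,184), with caps at (254,179), (251,198), (296,181), (295,191) and (291,205). The mat is at (167,226), and the tray with the scraper is at (369,223).

Rack candidates: grey on the plate (269,184) is the one meant. Grey off the plate (151,161) is the spare, and yellow (216,233) is a decoy. Tray candidates: grey with the scraper (369,223) is the one meant, and the yellow ones at (369,280) and (430,251) are decoys. I'll confirm this in one crop.

```bash
cat > h.py <<'E'
import numpy as np,cv2,pickle
def ray(c,u,v,z):
    E=np.array(c["extrinsics"]);R,t=E[:3,:3],E[:3,3]
    d=R.T@np.array([(u-c["cx"])/c["fx"],-(v-c["cy"])/c["fy"],-1.]);o=-R.T@t
    return o+d*(z-o[2])/d[2]
def proj(c,p):
    E=np.array(c["extrinsics"]);q=E[:3,:3]@np.array(p,float)+E[:3,3]
    return np.array([c["cx"]+c["fx"]*q[0]/-q[2],c["cy"]-c["fy"]*q[1]/-q[2]])
E
python3 - <<'E'
from h import *
d=pickle.load(open("c0.pkl","rb"));c=d["top"]
im=c["pixels"][:,:,::-1][145:260,140:400]
big=cv2.resize(im,None,fx=3,fy=3,interpolation=cv2.INTER_CUBIC)
cv2.imwrite("pics/cropt.png",cv2.convertScaleAbs(big,alpha=1.4))
im=d["scene"]["pixels"][:,:,::-1][170:280,120:380]
cv2.imwrite("pics/crops.png",cv2.convertScaleAbs(cv2.resize(im,None,fx=3,fy=3,interpolation=cv2.INTER_CUBIC),alpha=1.4))
E
```

```text
(no output)
```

View pics/cropt.png

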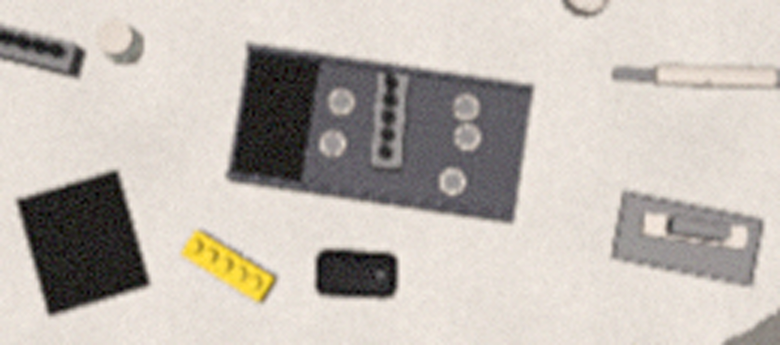

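View pics/crops.png

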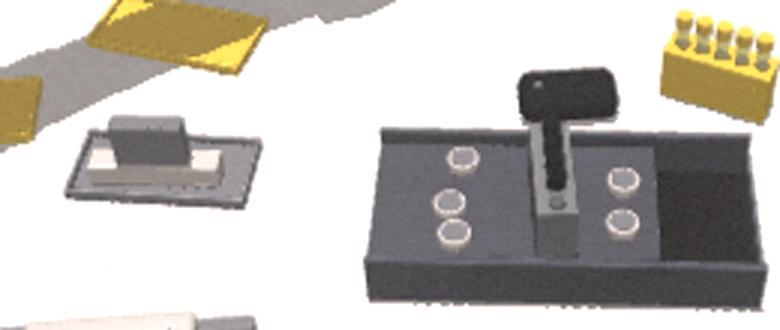

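The crops confirm the choice: the grey rack on the plate at top (269,184), and the grey tray holding the white scraper at (369,223), with the yellow ones being decoys. Next I'll measure with masks.

```bash
python3 - <<'E'
from h import *
d=pickle.load(open("c0.pkl","rb"));c=d["top"]
E=np.array(c["extrinsics"]);print("cam",-E[:3,:3].T@E[:3,3]); E2=np.array(d["scene"]["extrinsics"]);print("scene cam",-E2[:3,:3].T@E2[:3,3])
im=c["pixels"].astype(int);g=im.mean(2)
S=im.max(2)-im.min(2)
def rect(mask,box,name,z):
    x0,y0,x1,y1=box
    m=np.zeros(g.shape,np.uint8);m[y0:y1,x0:x1]=mask[y0:y1,x0:x1]
    # upscale-free: largest comp
    n,l,st,ce=cv2.connectedComponentsWithStats(m)
    k=1+np.argmax(st[1:,4]);pts=np.argwhere(l==k)[:,::-1].astype(np.float32)
    cnt=cv2.findContours((l==k).astype(np.uint8),0,1)[0][0]
    r=cv2.minAreaRect(cnt);b=cv2.boxPoints(r)
    w=np.array([ray(c,*p,z)[:2] for p in b])
    e=w[1]-w[0],w[2]-w[1]
    print(name,"px",np.round(r[0],1),"centroid",np.round(ray(c,*ce[k],z)[:2],1),"rectc",np.round(w.mean(0),1),"sides",[round(np.hypot(*v),1) for v in e],"ang",[round(np.degrees(np.arctan2(v[1],v[0]))%180,1) for v in e])
    return l==k
print("desk",np.median(g[200:240,320:340]))
for th in(110,130): 
    rect((g<th),(205,150,325,230),"plate54",54)
    rect((g<th),(130,195,195,255),"mat",4)
    rect((g<th),(225,220,280,250),"mouse",15)
    rect((g<th+15),(335,200,402,245),"tray12",12)
for y in range(166,206,3): print(y,[int(v) for v in g[y,258:284]])
print()
for y in range(212,232,2): print(y,[int(v) for v in g[y,344:396]])
E
```

```text
cam [ 311.38401346  -70.84701175 1993.40346713]
scene cam [1405.57388728 -162.33126065 1003.37221366]
desk 159.66666666666666
plate54 px [266.  188.9] centroid [555.5   3.8] rectc [555.9   2.4] sides [np.float64(167.9), np.float64(348.8)] ang [np.float64(171.2), np.float64(80.4)]
mat px [167.2 225.4] centroid [433.6 367.2] rectc [433.9 367.4] sides [np.float64(130.8), np.float64(150.3)] ang [np.float64(105.1), np.float64(15.8)]
mouse px [258.5 235.8] centroid [389.2  34.4] rectc [389.3  33.6] sides [np.float64(56.4), np.float64(99.8)] ang [np.float64(176.4), np.float64(86.0)]
tray12 px [368.7 224. ] centroid [ 424.3 -367.4] rectc [ 425.1 -368.3] sides [np.float64(84.0), np.float64(176.5)] ang [np.float64(167.1), np.float64(77.6)]
plate54 px [266.2 189. ] centroid [555.1   1.5] rectc [555.4   1.9] sides [np.float64(171.0), np.float64(351.1)] ang [np.float64(171.3), np.float64(80.5)]
mat px [167.4 225.5] centroid [433.5 367. ] rectc [433.5 366.8] sides [np.float64(132.3), np.float64(152.9)] ang [np.float64(105.3), np.float64(16.0)]
mouse px [258.5 236. ] centroid [388.4  33.9] rectc [3
[... 3712 characters left out ...]
108, 104, 110, 104, 101, 111, 107, 108, 106, 102, 108, 112, 106, 98, 97, 106, 117, 126, 132, 118, 112, 132, 143, 152, 154, 162, 159, 158, 132, 111, 106, 98, 79, 126, 158, 159]
228 [103, 92, 102, 108, 111, 107, 105, 112, 109, 108, 109, 110, 108, 109, 110, 108, 108, 106, 106, 110, 105, 107, 109, 104, 109, 104, 107, 109, 111, 109, 105, 109, 105, 106, 102, 104, 102, 106, 103, 103, 104, 105, 102, 106, 108, 102, 104, 98, 108, 141, 158, 163]
230 [101, 97, 108, 105, 100, 101, 100, 106, 109, 107, 112, 110, 107, 111, 111, 111, 107, 107, 110, 109, 109, 108, 108, 111, 106, 110, 106, 105, 105, 109, 107, 104, 108, 108, 106, 107, 107, 107, 104, 106, 108, 109, 104, 106, 107, 108, 95, 81, 124, 155, 162, 157]
```

```bash
python3 - <<'E'
from h import *
d=pickle.load(open("c0.pkl","rb"));c=d["top"]
g=c["pixels"].astype(float).mean(2)
# scraper white
m=(g>128).astype(np.uint8);m2=np.zeros_like(m);
k=cv2.erode((g<130).astype(np.uint8),None) 
tm=cv2.convexHull(np.array([[346,209],[344,228],[391,238],[394,219]],np.int32))
inner=np.zeros_like(m);cv2.fillConvexPoly(inner,np.array([[350,213],[348,227],[389,235],[391,221]],np.int32),1)
pts=np.argwhere((m&inner)>0)[:,::-1].astype(np.float32)
r=cv2.minAreaRect(pts);b=cv2.boxPoints(r);w=np.array([ray(c,*p,28)[:2] for p in b]);print("scr",r,w.mean(0),[ (np.hypot(*v),np.degrees(np.arctan2(v[1],v[0]))%180) for v in (w[1]-w[0],w[2]-w[1])])
# rack edges via crossing 87
L=[];R=[]
for y in range(172,199):
    row=g[y];
    for side,a,bn in((L,258,268),(R,281,270)):
        xs=range(a,bn,1 if bn>a else -1)
        for x in xs:
            if row[x]>=90 and row[x+(1 if bn>a else -1)]>=85 or row[x]>98:
                s=-1 if bn>a else 1
                f=(row[x]-87)/(row[x]-row[x+s]) if row[x]!=row[x+s] else 0
                side.append((y,x+s*min(max(f,0),1)));break
for n,A in(("L",L),("R",R)):
    A=np.array(A);p=np.polyfit(A[:,0],A[:,1],1);res=A[:,1]-np.polyval(p,A[:,0]);A=A[abs(res)<1];p=np.polyfit(A[:,0],A[:,1],1)
    P=[ray(c,np.polyval(p,y),y,100)[:2] for y in(172,198)];v=P[0]-P[1];print(n,len(A),p[0],np.round(P,1),"ang",np.degrees(np.arctan2(v[1],v[0])))
# dark tubes
mk=(g<50);mk[:,:262]=0;mk[:,276:]=0;mk[:168]=0;mk[200:]=0
n,l,st,ce=cv2.connectedComponentsWithStats(mk.astype(np.uint8))
for i in range(1,n):
    if st[i,4]>4: print("tube",ce[i].round(1),st[i,4],ray(c,*ce[i],137)[:2].round(1))
# caps
mk=np.zeros_like(m)
mk[172:212,246:302]=(g>95)[172:212,246:302];mk[:,262:278]=0
n,l,st,ce=cv2.connectedComponentsWithStats(cv2.morphologyEx(mk,cv2.MORPH_CLOSE,np.ones((3,3),np.uint8)),connectivity=8)
for i in range(1,n):
    if st[i,4]>6: print("cap",ce[i].round(1),st[i,4],ray(c,*ce[i],51)[:2].round(1))
# plate edges: fit rail lines, far (top) edge z54 and near
for nm,ys,lab in(("far",range(158,180),0),):
    A=[]
    for x in range(228,312):
        col=g[:,x];y=next(y for y in range(150,190) if col[y]<120);A.append((x,y-(120-col[y])/(col[y-1]-col[y]+1e-6)))
    B=[]
    for x in range(222,308):
        col=g[:,x];y=next(y for y in range(225,185,-1) if col[y]<115);B.append((x,y+(115-col[y])/(col[y+1]-col[y]+1e-6)))
for nm,A,z,xs in(("far",A,54,(228,311)),("near",B,0,(222,307))):
    p=np.polyfit(*np.array(A).T,1);P=[ray(c,x,np.polyval(p,x),z)[:2] for x in xs];v=P[0]-P[1];print(nm,np.round(P,1),np.degrees(np.arctan2(v[1],v[0])))
# plate/trough boundary and ends along the midline
for y in(180,190,200): print(y,[int(v) for v in g[y,212:246]],[int(v) for v in g[y,306:322]])
E
```

```text
scr ((371.43646240234375, 221.41329956054688), (34.1368408203125, 7.526831150054932), 8.746162414550781) [ 433.41914226 -376.14996804] [(np.float64(27.33774159246558), np.float64(169.6030420308441)), (np.float64(123.30354882469028), np.float64(80.18463313194839))]
L 27 -0.08410475182044254 [[609.5   2.3]
 [517.7  11.2]] ang -5.572101060426499
R 27 -0.07173386712166417 [[608.8 -31.9]
 [517.1 -23.9]] ang -4.968978582434474
tube [269.6 173.9] 31 [596.6 -13.8]
tube [269.  183.7] 13 [562.8 -11.3]
tube [268.6 189.5] 11 [542.9  -9.8]
tube [267.9 195.1] 8 [523.3  -6.9]
cap [253.3 178.5] 61 [594.3  47.7]
cap [295.1 185.2] 138 [ 567.2 -102.2]
cap [250.4 192.5] 66 [543.9  58.6]
cap [290.2 205. ] 70 [496.3 -83.3]
cap [251.3 210.7] 21 [478.2  56.1]
far [[ 664.2  137.8]
 [ 614.3 -160.4]] 80.48912840851494
near [[ 502.1  167.1]
 [ 449.9 -144.4]] 80.48430905630447
180 [160, 159, 158, 156, 159, 160, 157, 122, 68, 32, 26, 19, 17, 20, 20, 28, 30, 18, 27, 25, 15, 11, 21, 27, 33, 27, 15, 29, 30, 21, 25, 33, 50, 71] [66, 70, 73, 71, 69, 72, 68, 64, 66, 69, 100, 147, 161, 166, 160, 156]
190 [159, 161, 160, 161, 158, 134, 87, 34, 22, 31, 22, 23, 26, 21, 25, 26, 29, 32, 31, 16, 25, 18, 19, 22, 31, 8, 21, 26, 17, 25, 38, 61, 65, 68] [65, 68, 70, 73, 71, 74, 64, 67, 80, 122, 158, 165, 162, 161, 161, 161]
200 [160, 161, 163, 155, 102, 51, 31, 15, 15, 26, 20, 30, 14, 21, 20, 26, 21, 16, 22, 27, 24, 25, 25, 24, 24, 17, 18, 23, 33, 53, 65, 71, 73, 67] [68, 66, 67, 71, 65, 68, 71, 99, 149, 164, 163, 163, 161, 164, 161, 165]
```

```bash
cat > plan.py <<'E'
import numpy as np,sys,math
# move from pose (x,y,z,yaw deg) to target in n rows, smooth; prints rounded tool-frame rows
def plan(p,t,n,grip,nz=None):
    p=np.array(p,float);t=np.array(t,float);s0=p.copy();rows=[]
    f=lambda a:a*a*(3-2*a)
    def R(y): y=math.radians(y);return np.array([[math.cos(y),math.sin(y),0],[math.sin(y),-math.cos(y),0],[0,0,-1]]).T.T
    for i in range(1,n+1):
        w=s0+(t-s0)*f(i/n)
        M=R(p[3]); sh=np.round(M.T@(w[:3]-p[:3])).astype(int)   # columns of M = tool axes
        th=round(-math.radians(w[3]-p[3]),2)
        p[:3]+=M@sh;p[3]-=math.degrees(th)
        rows.append([grip,[int(v) for v in sh],[0,0,th]])
    return rows,p
def show(p,segs):
    allr=[]
    for t,n,g in segs:
        r,p=plan(p,t,n,g);allr+=r
    while len(allr)%8: allr.append([segs[-1][2],[0,0,0],[0,0,0]])
    for i in range(0,len(allr),8): print(str(allr[i:i+8]).replace(" ",""))
    print("end",p.round(2))
def cur():
    from cell import read_state
    s=read_state();o=s["orientation"];print("t",s["time_s"],s["eef_pos"].round(1),np.degrees(o).round(2),"w",round(s["width"],1),"F",s["contact_force"].round(1),"g",s["grasp_force"])
    return [*s["eef_pos"],math.degrees(o[2])]
E
python3 - <<'E'
from plan import *
show(cur(),[((562,-11,200,-5.3),24,0)])
E
```

```text
t 0.1 [ 272.7 -562.   241.7] [-179.93    0.     25.89] w 85.0 F [-0.8  0.2 -0.1] g 0.0
[[0,[3,-2,0],[0,0,0.0]],[0,[7,-5,1],[0,0,0.01]],[0,[11,-9,1],[0,0,0.01]],[0,[16,-12,1],[0,0,0.02]],[0,[18,-15,2],[0,0,0.02]],[0,[21,-17,2],[0,0,0.03]],[0,[23,-21,2],[0,0,0.02]],[0,[25,-22,2],[0,0,0.03]]]
[[0,[25,-25,2],[0,0,0.03]],[0,[26,-27,3],[0,0,0.03]],[0,[26,-28,2],[0,0,0.04]],[0,[25,-30,3],[0,0,0.03]],[0,[23,-31,2],[0,0,0.04]],[0,[23,-31,3],[0,0,0.03]],[0,[21,-30,3],[0,0,0.03]],[0,[19,-31,2],[0,0,0.03]]]
[[0,[17,-28,2],[0,0,0.03]],[0,[15,-27,2],[0,0,0.03]],[0,[12,-24,2],[0,0,0.02]],[0,[11,-22,2],[0,0,0.02]],[0,[8,-17,1],[0,0,0.02]],[0,[6,-14,1],[0,0,0.01]],[0,[3,-8,1],[0,0,0.01]],[0,[1,-3,0],[0,0,0.0]]]
end [561.57 -10.8  199.72  -5.05]
```

>>> play_rows:
  targets:
    - [0, [3, -2, 0], [0, 0, 0.0]]
    - [0, [7, -5, 1], [0, 0, 0.01]]
    - [0, [11, -9, 1], [0, 0, 0.01]]
    - [0, [16, -12, 1], [0, 0, 0.02]]
    - [0, [18, -15, 2], [0, 0, 0.02]]
    - [0, [21, -17, 2], [0, 0, 0.03]]
    - [0, [23, -21, 2], [0, 0, 0.02]]
    - [0, [25, -22, 2], [0, 0, 0.03]]

```text
time_s: 0.9
eef_pos: [348.5, -417.9, 231.1]
orientation: [-3.141, 0.0, 0.31]
contact_force: [0.4, -0.2, 0.8]
width: 85.7
grasp_force: 0.0
```

>>> play_rows:
  targets:
    - [0, [25, -25, 2], [0, 0, 0.03]]
    - [0, [26, -27, 3], [0, 0, 0.03]]
    - [0, [26, -28, 2], [0, 0, 0.04]]
    - [0, [25, -30, 3], [0, 0, 0.03]]
    - [0, [23, -31, 2], [0, 0, 0.04]]
    - [0, [23, -31, 3], [0, 0, 0.03]]
    - [0, [21, -30, 3], [0, 0, 0.03]]
    - [0, [19, -31, 2], [0, 0, 0.03]]

```text
time_s: 1.7
eef_pos: [487.6, -151.4, 211.1]
orientation: [-3.142, 0.0, 0.051]
contact_force: [-0.8, -0.3, -0.6]
width: 85.7
grasp_force: 0.0
```

>>> play_rows:
  targets:
    - [0, [17, -28, 2], [0, 0, 0.03]]
    - [0, [15, -27, 2], [0, 0, 0.03]]
    - [0, [12, -24, 2], [0, 0, 0.02]]
    - [0, [11, -22, 2], [0, 0, 0.02]]
    - [0, [8, -17, 1], [0, 0, 0.02]]
    - [0, [6, -14, 1], [0, 0, 0.01]]
    - [0, [3, -8, 1], [0, 0, 0.01]]
    - [0, [1, -3, 0], [0, 0, 0.0]]

```text
time_s: 2.5
eef_pos: [561.5, -10.0, 200.1]
orientation: [-3.141, 0.0, -0.087]
contact_force: [0.0, -0.7, 0.0]
width: 85.3
grasp_force: 0.0
```

```bash
python3 - <<'E'
from plan import *
show(cur(),[((562,-11,81,-5.3),12,0)])
E
```

```text
t 2.5 [561.5 -10.  200.1] [-1.7999e+02  2.0000e-02 -5.0100e+00] w 85.3 F [ 0.  -0.7  0. ] g 0.0
[[0,[0,0,2],[0,0,0.0]],[0,[0,0,7],[0,0,0.0]],[0,[0,0,10],[0,0,0.0]],[0,[0,0,12],[0,0,0.0]],[0,[0,0,14],[0,0,0.0]],[0,[0,0,15],[0,0,0.0]],[0,[0,1,14],[0,0,0.0]],[0,[0,0,14],[0,0,0.0]]]
[[0,[0,0,12],[0,0,0.0]],[0,[0,0,10],[0,0,0.0]],[0,[1,0,7],[0,0,0.0]],[0,[0,0,2],[0,0,0.01]],[0,[0,0,0],[0,0,0]],[0,[0,0,0],[0,0,0]],[0,[0,0,0],[0,0,0]],[0,[0,0,0],[0,0,0]]]
end [562.46 -11.1   81.07  -5.58]
```

>>> play_rows:
  targets:
    - [0, [0, 0, 2], [0, 0, 0]]
    - [0, [0, 0, 7], [0, 0, 0]]
    - [0, [0, 0, 10], [0, 0, 0]]
    - [0, [0, 0, 12], [0, 0, 0]]
    - [0, [0, 0, 14], [0, 0, 0]]
    - [0, [0, 0, 15], [0, 0, 0]]
    - [0, [0, 0, 14], [0, 0, 0]]
    - [0, [0, 0, 14], [0, 0, 0]]

```text
time_s: 3.3
eef_pos: [561.5, -11.1, 110.8]
orientation: [-3.142, 0.001, -0.088]
contact_force: [0.7, -0.7, 0.4]
width: 85.1
grasp_force: 0.0
```

>>> play_rows:
  targets:
    - [0, [0, 0, 12], [0, 0, 0]]
    - [0, [0, 0, 10], [0, 0, 0]]
    - [0, [1, 0, 7], [0, 0, 0]]
    - [0, [0, 0, 2], [0, 0, 0]]
    - [0, [0, 0, 0], [0, 0, 0]]
    - [120, [0, 0, 0], [0, 0, 0]]
    - [160, [0, 0, 0], [0, 0, 0]]
    - [255, [0, 0, 0], [0, 0, 0]]

```text
time_s: 4.1
eef_pos: [562.8, -11.2, 81.6]
orientation: [-3.142, -0.0, -0.088]
contact_force: [1.2, -0.9, -0.3]
width: 44.2
grasp_force: 0.0
```

>>> play_rows:
  targets:
    - [255, [0, 0, 0], [0, 0, 0]]
    - [255, [0, 0, 0], [0, 0, 0]]
    - [255, [0, 0, 0], [0, 0, 0]]
    - [255, [0, 0, 0], [0, 0, 0]]
    - [255, [0, 0, 0], [0, 0, 0]]
    - [255, [0, 0, -1], [0, 0, 0]]
    - [255, [0, 0, -2], [0, 0, 0]]
    - [255, [0, 0, -3], [0, 0, 0]]

```text
time_s: 4.9
eef_pos: [562.5, -11.2, 87.3]
orientation: [-3.142, 0.001, -0.088]
contact_force: [0.6, -0.1, -2.0]
width: 35.2
grasp_force: 59.9
```

```bash
python3 - <<'E'
from plan import *
show(cur(),[((562,-11,185,-5.3),12,255),((433.6,367.1,185,15.4),24,255)])
E
```

```text
t 4.9 [562.5 -11.2  87.3] [-1.80e+02  3.00e-02 -5.06e+00] w 35.2 F [ 0.6 -0.1 -2. ] g 59.87463891506195
[[255,[0,0,-2],[0,0,0.0]],[255,[0,0,-5],[0,0,0.0]],[255,[0,0,-8],[0,0,0.0]],[255,[0,0,-10],[0,0,0.0]],[255,[0,0,-12],[0,0,0.0]],[255,[0,0,-12],[0,0,0.0]],[255,[0,0,-12],[0,0,0.0]],[255,[0,0,-11],[0,0,0.0]]]
[[255,[0,0,-10],[0,0,0.0]],[255,[0,0,-8],[0,0,0.0]],[255,[0,0,-6],[0,0,0.0]],[255,[-1,0,-2],[0,0,0.0]],[255,[-1,-2,0],[0,0,-0.0]],[255,[-2,-5,0],[0,0,-0.01]],[255,[-4,-9,0],[0,0,-0.01]],[255,[-5,-11,0],[0,0,-0.01]]]
[[255,[-5,-14,0],[0,0,-0.01]],[255,[-7,-17,0],[0,0,-0.02]],[255,[-7,-18,0],[0,0,-0.01]],[255,[-7,-20,0],[0,0,-0.02]],[255,[-7,-22,0],[0,0,-0.02]],[255,[-7,-23,0],[0,0,-0.02]],[255,[-7,-23,0],[0,0,-0.03]],[255,[-6,-24,0],[0,0,-0.02]]]
[[255,[-6,-25,0],[0,0,-0.02]],[255,[-5,-24,0],[0,0,-0.02]],[255,[-5,-23,0],[0,0,-0.02]],[255,[-4,-22,0],[0,0,-0.02]],[255,[-3,-22,0],[0,0,-0.02]],[255,[-3,-19,0],[0,0,-0.02]],[255,[-2,-18,0],[0,0,-0.02]],[255,[-1,-15,0],[0,0,-0.01]]]
[[255,[-1,-12,0],[0,0,-0.01]],[255,[-1,-9,0],[0,0,-0.01]],[255,[0,-6,0],[0,0,-0.01]],[255,[-1,-2,0],[0,0,0.0]],[255,[0,0,0],[0,0,0]],[255,[0,0,0],[0,0,0]],[255,[0,0,0],[0,0,0]],[255,[0,0,0],[0,0,0]]]
end [433.21 366.73 185.26  15.57]
```

Gripped: width 35 mm, 60 N. Next I lift and carry.

>>> play_rows:
  targets:
    - [255, [0, 0, -2], [0, 0, 0]]
    - [255, [0, 0, -5], [0, 0, 0]]
    - [255, [0, 0, -8], [0, 0, 0]]
    - [255, [0, 0, -10], [0, 0, 0]]
    - [255, [0, 0, -12], [0, 0, 0]]
    - [255, [0, 0, -12], [0, 0, 0]]
    - [255, [0, 0, -12], [0, 0, 0]]
    - [255, [0, 0, -11], [0, 0, 0]]

```text
time_s: 5.7
eef_pos: [562.9, -11.2, 160.6]
orientation: [-3.141, -0.001, -0.088]
contact_force: [0.0, 0.5, -1.6]
width: 35.3
grasp_force: 59.9
```

>>> play_rows:
  targets:
    - [255, [0, 0, -10], [0, 0, 0]]
    - [255, [0, 0, -8], [0, 0, 0]]
    - [255, [0, 0, -6], [0, 0, 0]]
    - [255, [-1, 0, -2], [0, 0, 0]]
    - [255, [-1, -2, 0], [0, 0, 0]]
    - [255, [-2, -5, 0], [0, 0, -0.01]]
    - [255, [-4, -9, 0], [0, 0, -0.01]]
    - [255, [-5, -11, 0], [0, 0, -0.01]]

```text
time_s: 6.5
eef_pos: [551.4, 17.7, 185.0]
orientation: [-3.141, 0.001, -0.057]
contact_force: [-0.3, 0.8, -2.2]
width: 35.4
grasp_force: 59.9
```

>>> play_rows:
  targets:
    - [255, [-5, -14, 0], [0, 0, -0.01]]
    - [255, [-7, -17, 0], [0, 0, -0.02]]
    - [255, [-7, -18, 0], [0, 0, -0.01]]
    - [255, [-7, -20, 0], [0, 0, -0.02]]
    - [255, [-7, -22, 0], [0, 0, -0.02]]
    - [255, [-7, -23, 0], [0, 0, -0.02]]
    - [255, [-7, -23, 0], [0, 0, -0.03]]
    - [255, [-6, -24, 0], [0, 0, -0.02]]

```text
time_s: 7.3
eef_pos: [497.1, 179.8, 185.4]
orientation: [-3.141, -0.0, 0.095]
contact_force: [0.4, -0.8, -2.7]
width: 35.1
grasp_force: 59.9
```

>>> play_rows:
  targets:
    - [255, [-6, -25, 0], [0, 0, -0.02]]
    - [255, [-5, -24, 0], [0, 0, -0.02]]
    - [255, [-5, -23, 0], [0, 0, -0.02]]
    - [255, [-4, -22, 0], [0, 0, -0.02]]
    - [255, [-3, -22, 0], [0, 0, -0.02]]
    - [255, [-3, -19, 0], [0, 0, -0.02]]
    - [255, [-2, -18, 0], [0, 0, -0.02]]
    - [255, [-1, -15, 0], [0, 0, -0.01]]

```text
time_s: 8.1
eef_pos: [442.7, 340.9, 185.3]
orientation: [-3.141, 0.0, 0.244]
contact_force: [0.2, -0.7, -1.3]
width: 35.0
grasp_force: 59.9
```

>>> play_rows:
  targets:
    - [255, [-1, -12, 0], [0, 0, -0.01]]
    - [255, [-1, -9, 0], [0, 0, -0.01]]
    - [255, [0, -6, 0], [0, 0, -0.01]]
    - [255, [-1, -2, 0], [0, 0, 0]]
    - [255, [0, 0, 0], [0, 0, 0]]
    - [255, [0, 0, 0], [0, 0, 0]]
    - [255, [0, 0, 0], [0, 0, 0]]
    - [255, [0, 0, 0], [0, 0, 0]]

```text
time_s: 8.9
eef_pos: [433.6, 366.4, 185.3]
orientation: [-3.142, -0.0, 0.271]
contact_force: [0.2, -0.4, -1.4]
width: 34.8
grasp_force: 59.9
```

```bash
python3 - <<'E'
from plan import *
from h import *
from cell import capture
c=capture("scene");t=capture("top")
pickle.dump({"scene":c,"top":t},open("c1.pkl","wb"))
a=cv2.resize(c["pixels"][130:280,230:500],None,fx=2,fy=2)
b=cv2.resize(t["pixels"][145:260,140:410],None,fx=2,fy=2)
cv2.imwrite("pics/lift.png",np.vstack([a,b])[:,:,::-1])
show(cur(),[((433.6,367.1,60,15.4),14,255),((433.6,367.1,47,15.4),8,255)])
E
```

```text
t 9.0 [433.5 366.6 185.3] [-180.      0.     15.56] w 35.5 F [-0.6 -0.6 -2.2] g 59.91603970527649
[[255,[0,0,2],[0,0,0.0]],[255,[0,0,5],[0,0,0.0]],[255,[0,0,8],[0,0,0.0]],[255,[0,0,10],[0,0,0.0]],[255,[0,0,12],[0,0,0.0]],[255,[0,0,12],[0,0,0.0]],[255,[0,0,14],[0,0,0.0]],[255,[0,0,13],[0,0,0.0]]]
[[255,[0,0,13],[0,0,0.0]],[255,[0,0,11],[0,0,0.0]],[255,[0,0,11],[0,0,0.0]],[255,[0,0,7],[0,0,0.0]],[255,[0,0,5],[0,0,0.0]],[255,[0,0,2],[0,0,0.0]],[255,[0,0,1],[0,0,0.0]],[255,[0,0,1],[0,0,0.0]]]
[[255,[0,0,2],[0,0,0.0]],[255,[0,0,3],[0,0,0.0]],[255,[0,0,2],[0,0,0.0]],[255,[0,0,2],[0,0,0.0]],[255,[0,0,2],[0,0,0.0]],[255,[0,0,0],[0,0,0.0]],[255,[0,0,0],[0,0,0]],[255,[0,0,0],[0,0,0]]]
end [433.51 366.57  47.3   15.56]
```

View pics/lift.png

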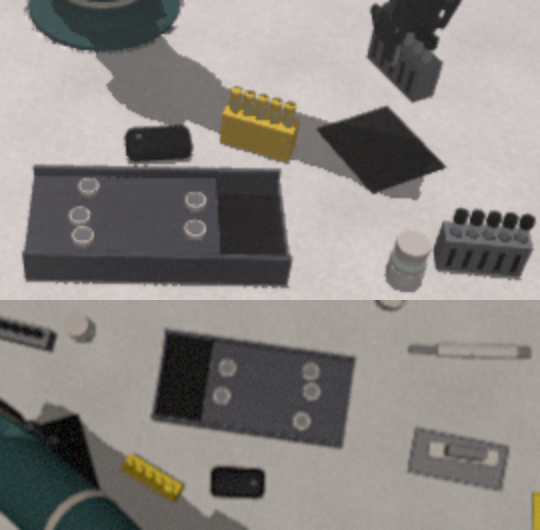

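The rack hangs upright above the mat (scene crop 405,60), and all five caps are still on the plate. Next I lower it.

>>> play_rows:
  targets:
    - [255, [0, 0, 2], [0, 0, 0]]
    - [255, [0, 0, 5], [0, 0, 0]]
    - [255, [0, 0, 8], [0, 0, 0]]
    - [255, [0, 0, 10], [0, 0, 0]]
    - [255, [0, 0, 12], [0, 0, 0]]
    - [255, [0, 0, 12], [0, 0, 0]]
    - [255, [0, 0, 14], [0, 0, 0]]
    - [255, [0, 0, 13], [0, 0, 0]]

```text
time_s: 9.8
eef_pos: [433.2, 366.6, 107.8]
orientation: [3.141, 0.001, 0.272]
contact_force: [0.1, 0.3, -1.8]
width: 34.9
grasp_force: 59.9
```

>>> play_rows:
  targets:
    - [255, [0, 0, 13], [0, 0, 0]]
    - [255, [0, 0, 11], [0, 0, 0]]
    - [255, [0, 0, 11], [0, 0, 0]]
    - [255, [0, 0, 7], [0, 0, 0]]
    - [255, [0, 0, 5], [0, 0, 0]]
    - [255, [0, 0, 2], [0, 0, 0]]
    - [255, [0, 0, 2], [0, 0, 0]]
    - [255, [0, 0, 2], [0, 0, 0]]

```text
time_s: 10.6
eef_pos: [433.6, 366.9, 56.5]
orientation: [-3.141, -0.001, 0.272]
contact_force: [0.4, -0.5, -2.5]
width: 35.3
grasp_force: 59.9
```

>>> play_rows:
  targets:
    - [255, [0, 0, 2], [0, 0, 0]]
    - [255, [0, 0, 2], [0, 0, 0]]
    - [255, [0, 0, 1], [0, 0, 0]]
    - [255, [0, 0, 1], [0, 0, 0]]
    - [255, [0, 0, 0], [0, 0, 0]]
    - [255, [0, 0, 0], [0, 0, 0]]
    - [255, [0, 0, 0], [0, 0, 0]]
    - [255, [0, 0, 0], [0, 0, 0]]

```text
time_s: 11.4
eef_pos: [433.4, 366.8, 50.4]
orientation: [-3.141, -0.0, 0.272]
contact_force: [0.2, -0.1, -2.1]
width: 34.9
grasp_force: 59.9
```

>>> play_rows:
  targets:
    - [255, [0, 0, 1], [0, 0, 0]]
    - [255, [0, 0, 1], [0, 0, 0]]
    - [255, [0, 0, 1], [0, 0, 0]]
    - [255, [0, 0, 0.8], [0, 0, 0]]
    - [255, [0, 0, 0.5], [0, 0, 0]]
    - [255, [0, 0, 0], [0, 0, 0]]
    - [255, [0, 0, 0], [0, 0, 0]]
    - [255, [0, 0, 0], [0, 0, 0]]

```text
time_s: 12.2
eef_pos: [433.4, 366.8, 46.0]
orientation: [-3.142, 0.0, 0.272]
contact_force: [-0.5, -0.0, -2.1]
width: 34.9
grasp_force: 59.9
```

>>> play_rows:
  targets:
    - [255, [0, 0, 0.5], [0, 0, 0]]
    - [255, [0, 0, 0.5], [0, 0, 0]]
    - [255, [0, 0, 0], [0, 0, 0]]
    - [120, [0, 0, 0], [0, 0, 0]]
    - [100, [0, 0, 0], [0, 0, 0]]
    - [80, [0, 0, 0], [0, 0, 0]]
    - [40, [0, 0, 0], [0, 0, 0]]
    - [0, [0, 0, 0], [0, 0, 0]]

```text
time_s: 13.0
eef_pos: [433.4, 366.8, 44.9]
orientation: [-3.142, 0.0, 0.272]
contact_force: [-0.5, 0.4, 0.4]
width: 83.7
grasp_force: 0.0
```

```bash
python3 - <<'E'
from plan import *
p=cur()
show(p,[((p[0],p[1],190,p[3]),14,0),((433.4,-376,190,80.2),34,0)])
E
```

```text
t 13.0 [433.4 366.8  44.9] [-1.7999e+02  1.0000e-02  1.5570e+01] w 83.7 F [-0.5  0.4  0.4] g 0.0
[[0,[0,0,-2],[0,0,-0.0]],[0,[0,0,-6],[0,0,-0.0]],[0,[0,0,-9],[0,0,-0.0]],[0,[0,0,-12],[0,0,-0.0]],[0,[0,0,-13],[0,0,-0.0]],[0,[0,0,-15],[0,0,-0.0]],[0,[0,0,-16],[0,0,-0.0]],[0,[0,0,-15],[0,0,-0.0]]]
[[0,[0,0,-15],[0,0,-0.0]],[0,[0,0,-13],[0,0,-0.0]],[0,[0,0,-12],[0,0,-0.0]],[0,[0,0,-9],[0,0,-0.0]],[0,[0,0,-6],[0,0,-0.0]],[0,[0,0,-2],[0,0,-0.0]],[0,[-1,2,0],[0,0,-0.0]],[0,[-1,5,0],[0,0,-0.01]]]
[[0,[-2,9,0],[0,0,-0.01]],[0,[-4,11,0],[0,0,-0.02]],[0,[-5,15,0],[0,0,-0.03]],[0,[-6,16,0],[0,0,-0.02]],[0,[-7,19,0],[0,0,-0.03]],[0,[-8,21,0],[0,0,-0.04]],[0,[-11,22,0],[0,0,-0.04]],[0,[-12,24,0],[0,0,-0.04]]]
[[0,[-13,24,0],[0,0,-0.04]],[0,[-16,25,0],[0,0,-0.04]],[0,[-17,26,0],[0,0,-0.05]],[0,[-18,25,0],[0,0,-0.05]],[0,[-21,24,0],[0,0,-0.04]],[0,[-22,25,0],[0,0,-0.05]],[0,[-23,23,0],[0,0,-0.05]],[0,[-24,22,0],[0,0,-0.05]]]
[[0,[-25,21,0],[0,0,-0.05]],[0,[-26,19,0],[0,0,-0.05]],[0,[-26,17,0],[0,0,-0.05]],[0,[-26,16,0],[0,0,-0.05]],[0,[-26,14,0],[0,0,-0.04]],[0,[-25,12,0],[0,0,-0.04]],[0,[-24,10,0],[0,0,-0.04]],[0,[-23,9,0],[0,0,-0.04]]]
[[0,[-21,7,0],[0,0,-0.03]],[0,[-20,6,0],[0,0,-0.04]],[0,[-17,5,0],[0,0,-0.02]],[0,[-15,3,0],[0,0,-0.02]],[0,[-11,3,0],[0,0,-0.02]],[0,[-9,2,0],[0,0,-0.02]],[0,[-6,1,0],[0,0,-0.01]],[0,[-1,0,0],[0,0,0.0]]]
end [ 433.3  -375.61  189.95   80.31]
```

>>> play_rows:
  targets:
    - [0, [0, 0, -2], [0, 0, 0]]
    - [0, [0, 0, -6], [0, 0, 0]]
    - [0, [0, 0, -9], [0, 0, 0]]
    - [0, [0, 0, -12], [0, 0, 0]]
    - [0, [0, 0, -13], [0, 0, 0]]
    - [0, [0, 0, -15], [0, 0, 0]]
    - [0, [0, 0, -16], [0, 0, 0]]
    - [0, [0, 0, -15], [0, 0, 0]]

```text
time_s: 13.8
eef_pos: [433.5, 366.9, 134.7]
orientation: [-3.141, -0.001, 0.272]
contact_force: [-0.7, 0.2, -0.4]
width: 85.4
grasp_force: 0.0
```

>>> play_rows:
  targets:
    - [0, [0, 0, -15], [0, 0, 0]]
    - [0, [0, 0, -13], [0, 0, 0]]
    - [0, [0, 0, -12], [0, 0, 0]]
    - [0, [0, 0, -9], [0, 0, 0]]
    - [0, [0, 0, -6], [0, 0, 0]]
    - [0, [0, 0, -2], [0, 0, 0]]
    - [0, [-1, 2, 0], [0, 0, 0]]
    - [0, [-1, 5, 0], [0, 0, -0.01]]

```text
time_s: 14.6
eef_pos: [433.0, 359.4, 189.5]
orientation: [3.142, 0.001, 0.283]
contact_force: [0.0, 0.1, 0.3]
width: 85.4
grasp_force: 0.0
```

>>> play_rows:
  targets:
    - [0, [-2, 9, 0], [0, 0, -0.01]]
    - [0, [-4, 11, 0], [0, 0, -0.02]]
    - [0, [-5, 15, 0], [0, 0, -0.03]]
    - [0, [-6, 16, 0], [0, 0, -0.02]]
    - [0, [-7, 19, 0], [0, 0, -0.03]]
    - [0, [-8, 21, 0], [0, 0, -0.04]]
    - [0, [-11, 22, 0], [0, 0, -0.04]]
    - [0, [-12, 24, 0], [0, 0, -0.04]]

```text
time_s: 15.4
eef_pos: [432.7, 210.0, 189.7]
orientation: [-3.142, 0.001, 0.514]
contact_force: [0.3, 0.3, -0.2]
width: 85.3
grasp_force: 0.0
```

>>> play_rows:
  targets:
    - [0, [-13, 24, 0], [0, 0, -0.04]]
    - [0, [-16, 25, 0], [0, 0, -0.04]]
    - [0, [-17, 26, 0], [0, 0, -0.05]]
    - [0, [-18, 25, 0], [0, 0, -0.05]]
    - [0, [-21, 24, 0], [0, 0, -0.04]]
    - [0, [-22, 25, 0], [0, 0, -0.05]]
    - [0, [-23, 23, 0], [0, 0, -0.05]]
    - [0, [-24, 22, 0], [0, 0, -0.05]]

```text
time_s: 16.2
eef_pos: [432.6, -39.5, 189.9]
orientation: [-3.142, 0.0, 0.884]
contact_force: [0.7, -0.2, -0.0]
width: 85.3
grasp_force: 0.0
```

>>> play_rows:
  targets:
    - [0, [-25, 21, 0], [0, 0, -0.05]]
    - [0, [-26, 19, 0], [0, 0, -0.05]]
    - [0, [-26, 17, 0], [0, 0, -0.05]]
    - [0, [-26, 16, 0], [0, 0, -0.05]]
    - [0, [-26, 14, 0], [0, 0, -0.04]]
    - [0, [-25, 12, 0], [0, 0, -0.04]]
    - [0, [-24, 10, 0], [0, 0, -0.04]]
    - [0, [-23, 9, 0], [0, 0, -0.04]]

```text
time_s: 17.0
eef_pos: [432.3, -273.5, 189.7]
orientation: [-3.141, 0.0, 1.243]
contact_force: [-1.0, 0.3, -0.4]
width: 85.5
grasp_force: 0.0
```

>>> play_rows:
  targets:
    - [0, [-21, 7, 0], [0, 0, -0.03]]
    - [0, [-20, 6, 0], [0, 0, -0.04]]
    - [0, [-17, 5, 0], [0, 0, -0.02]]
    - [0, [-15, 3, 0], [0, 0, -0.02]]
    - [0, [-11, 3, 0], [0, 0, -0.02]]
    - [0, [-9, 2, 0], [0, 0, -0.02]]
    - [0, [-6, 1, 0], [0, 0, -0.01]]
    - [0, [-1, 0, 0], [0, 0, 0]]

```text
time_s: 17.8
eef_pos: [432.7, -376.3, 189.7]
orientation: [-3.141, -0.0, 1.401]
contact_force: [0.2, -0.5, 0.3]
width: 85.2
grasp_force: 0.0
```

```bash
python3 - <<'E'
from plan import *
from h import *
from cell import capture
c=capture("scene");t=capture("top")
pickle.dump({"scene":c,"top":t},open("c2.pkl","wb"))
a=cv2.resize(c["pixels"][170:270,370:500],None,fx=4,fy=4)
b=cv2.resize(c["pixels"][130:260,110:260],None,fx=3,fy=3)[:400]
b=cv2.copyMakeBorder(b,0,400-b.shape[0],0,0,0) if b.shape[0]<400 else b
cv2.imwrite("pics/placed.png",cv2.resize(np.hstack([a,b]),(780,320))[:,:,::-1])
g=t["pixels"].astype(float).mean(2)
m=np.zeros(g.shape,np.uint8);m[195:255,130:195]=(g<130)[195:255,130:195]
n,l,st,ce=cv2.connectedComponentsWithStats(m);k=1+np.argmax(st[1:,4])
r=np.zeros_like(m);r[200:250,140:192]=((g>85)&(g<128))[200:250,140:192]
hull=cv2.convexHull(cv2.findContours((l==k).astype(np.uint8),0,1)[0][0]);f=np.zeros_like(m);cv2.fillConvexPoly(f,hull,1)
f=cv2.erode(f,np.ones((5,5),np.uint8));pts=np.argwhere((r&f)>0)[:,::-1].astype(np.float32)
q=cv2.minAreaRect(pts);print("rack rect",q,ray(t,*q[0],64).round(1))
show(cur(),[((433.4,-376.1,75,80.2),14,0),((433.4,-376.1,51,80.2),8,0)])
E
```

```text
rack rect ((163.81805419921875, 224.24497985839844), (29.815528869628906, 9.581652641296387), 74.47589111328125) [434.4 366.1  64. ]
t 17.9 [ 433.  -375.5  189.8] [-1.7998e+02 -1.0000e-02  8.0290e+01] w 85.2 F [ 0.5  0.3 -0.5] g 0.0
[[0,[0,0,2],[0,0,0.0]],[0,[0,0,4],[0,0,0.0]],[0,[0,0,8],[0,0,0.0]],[0,[0,0,9],[0,0,0.0]],[0,[0,0,10],[0,0,0.0]],[0,[0,0,12],[0,0,0.0]],[0,[0,0,12],[0,0,0.0]],[0,[0,0,13],[0,0,0.0]]]
[[0,[0,0,11],[0,0,0.0]],[0,[0,0,11],[0,0,0.0]],[0,[0,0,9],[0,0,0.0]],[0,[-1,0,7],[0,0,0.0]],[0,[0,0,5],[0,0,0.0]],[0,[0,0,2],[0,0,0.0]],[0,[0,0,1],[0,0,0.0]],[0,[0,0,3],[0,0,0.0]]]
[[0,[0,0,4],[0,0,0.0]],[0,[0,0,4],[0,0,0.0]],[0,[0,0,4],[0,0,0.0]],[0,[0,0,4],[0,0,0.0]],[0,[0,0,3],[0,0,0.0]],[0,[0,0,1],[0,0,0.0]],[0,[0,0,0],[0,0,0]],[0,[0,0,0],[0,0,0]]]
end [ 432.88 -376.47   50.83   80.29]
```

View pics/placed.png

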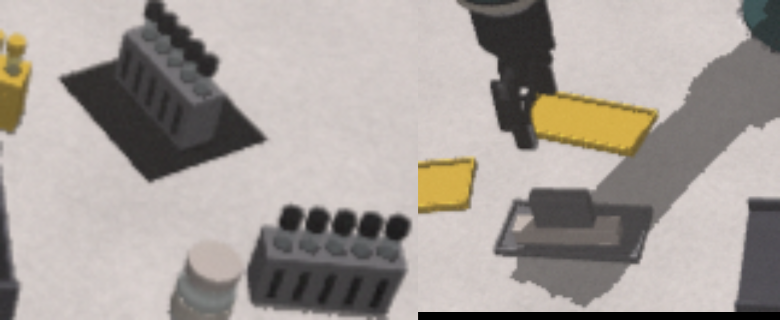

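The rack stands upright in the middle of the mat, at about (434,366). Next I take the scraper.

>>> play_rows:
  targets:
    - [0, [0, 0, 2], [0, 0, 0]]
    - [0, [0, 0, 4], [0, 0, 0]]
    - [0, [0, 0, 8], [0, 0, 0]]
    - [0, [0, 0, 9], [0, 0, 0]]
    - [0, [0, 0, 10], [0, 0, 0]]
    - [0, [0, 0, 12], [0, 0, 0]]
    - [0, [0, 0, 12], [0, 0, 0]]
    - [0, [0, 0, 13], [0, 0, 0]]

```text
time_s: 18.7
eef_pos: [433.2, -375.5, 118.7]
orientation: [-3.141, -0.0, 1.402]
contact_force: [0.1, -0.5, -0.4]
width: 85.4
grasp_force: 0.0
```

>>> play_rows:
  targets:
    - [0, [0, 0, 11], [0, 0, 0]]
    - [0, [0, 0, 11], [0, 0, 0]]
    - [0, [0, 0, 9], [0, 0, 0]]
    - [0, [-1, 0, 8], [0, 0, 0]]
    - [0, [0, 0, 7], [0, 0, 0]]
    - [0, [0, 0, 6], [0, 0, 0]]
    - [0, [0, 0, 5], [0, 0, 0]]
    - [0, [0, 0, 5], [0, 0, 0]]

```text
time_s: 19.5
eef_pos: [433.2, -376.7, 57.7]
orientation: [3.141, 0.0, 1.402]
contact_force: [0.3, -0.4, 0.2]
width: 85.5
grasp_force: 0.0
```

>>> play_rows:
  targets:
    - [0, [0, 0, 4], [0, 0, 0]]
    - [0, [0, 0, 3], [0, 0, 0]]
    - [0, [0, 0, 0], [0, 0, 0]]
    - [120, [0, 0, 0], [0, 0, 0]]
    - [160, [0, 0, 0], [0, 0, 0]]
    - [180, [0, 0, 0], [0, 0, 0]]
    - [255, [0, 0, 0], [0, 0, 0]]
    - [255, [0, 0, 0], [0, 0, 0]]

```text
time_s: 20.3
eef_pos: [433.2, -376.7, 51.1]
orientation: [3.141, 0.0, 1.402]
contact_force: [0.7, 0.9, 1.2]
width: 19.0
grasp_force: 58.6
```

>>> play_rows:
  targets:
    - [255, [0, 0, 0], [0, 0, 0]]
    - [255, [0, 0, 0], [0, 0, 0]]
    - [255, [0, 0, 0], [0, 0, 0]]
    - [255, [0, 0, 0], [0, 0, 0]]
    - [255, [0, 0, -1], [0, 0, 0]]
    - [255, [0, 0, -2], [0, 0, 0]]
    - [255, [0, 0, -3], [0, 0, 0]]
    - [255, [0, 0, -4], [0, 0, 0]]

```text
time_s: 21.1
eef_pos: [433.1, -376.5, 61.1]
orientation: [-3.141, -0.0, 1.402]
contact_force: [-0.1, -0.1, -0.8]
width: 19.0
grasp_force: 58.5
```

```bash
python3 - <<'E'
from plan import *
p=cur()
o=np.array([549.9,-43.9]);ex=np.array([.165,.986])
s=o-116*ex;print(s)
show(p,[((p[0],p[1],160,p[3]),12,255),((s[0],s[1],160,-9.5),24,255)])
E
```

```text
t 21.1 [ 433.1 -376.5   61.1] [-1.7998e+02 -1.0000e-02  8.0320e+01] w 19.0 F [-0.1 -0.1 -0.8] g 58.49185109138489
[ 530.76  -158.276]
[[255,[0,0,-2],[0,0,-0.0]],[255,[0,0,-5],[0,0,-0.0]],[255,[0,0,-8],[0,0,-0.0]],[255,[0,0,-11],[0,0,-0.0]],[255,[0,0,-11],[0,0,-0.0]],[255,[0,0,-12],[0,0,-0.0]],[255,[0,0,-13],[0,0,-0.0]],[255,[0,0,-11],[0,0,-0.0]]]
[[255,[0,0,-10],[0,0,-0.0]],[255,[0,0,-9],[0,0,-0.0]],[255,[0,0,-5],[0,0,-0.0]],[255,[0,0,-2],[0,0,-0.0]],[255,[1,0,0],[0,0,0.01]],[255,[4,1,0],[0,0,0.02]],[255,[5,1,0],[0,0,0.04]],[255,[7,2,0],[0,0,0.05]]]
[[255,[9,1,0],[0,0,0.06]],[255,[11,1,0],[0,0,0.06]],[255,[12,0,0],[0,0,0.08]],[255,[12,-1,0],[0,0,0.09]],[255,[14,-2,0],[0,0,0.09]],[255,[14,-4,0],[0,0,0.09]],[255,[14,-5,0],[0,0,0.1]],[255,[13,-6,0],[0,0,0.09]]]
[[255,[13,-7,0],[0,0,0.1]],[255,[12,-9,0],[0,0,0.1]],[255,[11,-10,0],[0,0,0.09]],[255,[9,-9,0],[0,0,0.09]],[255,[8,-11,0],[0,0,0.09]],[255,[6,-9,0],[0,0,0.07]],[255,[5,-10,0],[0,0,0.07]],[255,[4,-8,0],[0,0,0.06]]]
[[255,[3,-7,0],[0,0,0.05]],[255,[2,-5,0],[0,0,0.04]],[255,[1,-4,0],[0,0,0.02]],[255,[0,-1,0],[0,0,0.01]],[255,[0,0,0],[0,0,0]],[255,[0,0,0],[0,0,0]],[255,[0,0,0],[0,0,0]],[255,[0,0,0],[0,0,0]]]
end [ 530.91 -158.03  160.1    -9.63]
```

>>> play_rows:
  targets:
    - [255, [0, 0, -2], [0, 0, 0]]
    - [255, [0, 0, -5], [0, 0, 0]]
    - [255, [0, 0, -8], [0, 0, 0]]
    - [255, [0, 0, -11], [0, 0, 0]]
    - [255, [0, 0, -11], [0, 0, 0]]
    - [255, [0, 0, -12], [0, 0, 0]]
    - [255, [0, 0, -13], [0, 0, 0]]
    - [255, [0, 0, -11], [0, 0, 0]]

```text
time_s: 21.9
eef_pos: [433.3, -376.7, 135.4]
orientation: [3.141, 0.0, 1.402]
contact_force: [-0.2, 0.6, -2.0]
width: 19.0
grasp_force: 58.5
```

>>> play_rows:
  targets:
    - [255, [0, 0, -10], [0, 0, 0]]
    - [255, [0, 0, -9], [0, 0, 0]]
    - [255, [0, 0, -5], [0, 0, 0]]
    - [255, [0, 0, -2], [0, 0, 0]]
    - [255, [1, 0, 0], [0, 0, 0.01]]
    - [255, [4, 1, 0], [0, 0, 0.02]]
    - [255, [5, 1, 0], [0, 0, 0.04]]
    - [255, [7, 2, 0], [0, 0, 0.05]]

```text
time_s: 22.7
eef_pos: [440.4, -360.4, 159.5]
orientation: [-3.141, -0.0, 1.279]
contact_force: [0.5, -0.4, -0.8]
width: 19.4
grasp_force: 58.5
```

>>> play_rows:
  targets:
    - [255, [9, 1, 0], [0, 0, 0.06]]
    - [255, [11, 1, 0], [0, 0, 0.06]]
    - [255, [12, 0, 0], [0, 0, 0.08]]
    - [255, [12, -1, 0], [0, 0, 0.09]]
    - [255, [14, -2, 0], [0, 0, 0.09]]
    - [255, [14, -4, 0], [0, 0, 0.09]]
    - [255, [14, -5, 0], [0, 0, 0.1]]
    - [255, [13, -6, 0], [0, 0, 0.09]]

```text
time_s: 23.5
eef_pos: [482.0, -266.4, 159.5]
orientation: [-3.141, 0.0, 0.617]
contact_force: [0.5, 0.3, -1.1]
width: 19.5
grasp_force: 58.6
```

>>> play_rows:
  targets:
    - [255, [13, -7, 0], [0, 0, 0.1]]
    - [255, [12, -9, 0], [0, 0, 0.1]]
    - [255, [11, -10, 0], [0, 0, 0.09]]
    - [255, [9, -9, 0], [0, 0, 0.09]]
    - [255, [8, -11, 0], [0, 0, 0.09]]
    - [255, [6, -9, 0], [0, 0, 0.07]]
    - [255, [5, -10, 0], [0, 0, 0.07]]
    - [255, [4, -8, 0], [0, 0, 0.06]]

```text
time_s: 24.3
eef_pos: [523.6, -173.4, 159.5]
orientation: [-3.141, 0.001, -0.051]
contact_force: [-0.4, 0.3, -1.7]
width: 19.8
grasp_force: 58.5
```

>>> play_rows:
  targets:
    - [255, [3, -7, 0], [0, 0, 0.05]]
    - [255, [2, -5, 0], [0, 0, 0.04]]
    - [255, [1, -4, 0], [0, 0, 0.02]]
    - [255, [0, -1, 0], [0, 0, 0.01]]
    - [255, [0, 0, 0], [0, 0, 0]]
    - [255, [0, 0, 0], [0, 0, 0]]
    - [255, [0, 0, 0], [0, 0, 0]]
    - [255, [0, 0, 0], [0, 0, 0]]

```text
time_s: 25.1
eef_pos: [530.9, -158.4, 160.0]
orientation: [3.142, 0.0, -0.168]
contact_force: [0.2, -0.2, -1.6]
width: 19.5
grasp_force: 58.5
```

```bash
python3 - <<'E'
from plan import *
from h import *
from cell import capture
p=cur();c=capture("scene");t=capture("top")
a=c["pixels"][150:280,200:400];cv2.imwrite("pics/start.png",cv2.resize(a,None,fx=3.8,fy=3.8)[:,:,::-1])
# plate top end check (z40) from scene: project predicted corners at u=-130, v=+-75 and scraper ends
o=np.array([549.9,-43.9]);ex=np.array([.165,.986]);ey=np.array([-.986,.165])
for u,v,z in((-130,83,54),(-130,-83,54),(130,83,54),(218,83,54),(218,-83,54)): print(u,v,((proj(c,[*(o+u*ex+v*ey),z])-[200,150])*3.8).round(0))
show(p,[((530.8,-158.3,100,-9.5),12,255),((530.8,-158.3,88.5,-9.5),8,255)])
E
```

```text
t 25.1 [ 530.9 -158.4  160. ] [ 1.80e+02  1.00e-02 -9.65e+00] w 19.5 F [ 0.2 -0.2 -1.6] g 58.54543626308441
-130 83 [175. 235.]
-130 -83 [152. 406.]
130 83 [522. 241.]
218 83 [641. 243.]
218 -83 [663. 417.]
[[255,[0,0,1],[0,0,-0.0]],[255,[0,0,3],[0,0,-0.0]],[255,[0,0,5],[0,0,-0.0]],[255,[0,0,7],[0,0,-0.0]],[255,[0,0,7],[0,0,-0.0]],[255,[0,0,7],[0,0,-0.0]],[255,[0,0,7],[0,0,-0.0]],[255,[0,0,7],[0,0,-0.0]]]
[[255,[0,0,7],[0,0,-0.0]],[255,[0,0,5],[0,0,-0.0]],[255,[0,0,3],[0,0,-0.0]],[255,[0,0,1],[0,0,-0.0]],[255,[0,0,0],[0,0,-0.0]],[255,[0,0,2],[0,0,-0.0]],[255,[0,0,2],[0,0,-0.0]],[255,[0,0,2],[0,0,-0.0]]]
[[255,[0,0,2],[0,0,-0.0]],[255,[0,0,2],[0,0,-0.0]],[255,[0,0,1],[0,0,-0.0]],[255,[0,0,0],[0,0,-0.0]],[255,[0,0,0],[0,0,0]],[255,[0,0,0],[0,0,0]],[255,[0,0,0],[0,0,0]],[255,[0,0,0],[0,0,0]]]
end [ 530.91 -158.38   88.95   -9.65]
```

View pics/start.png

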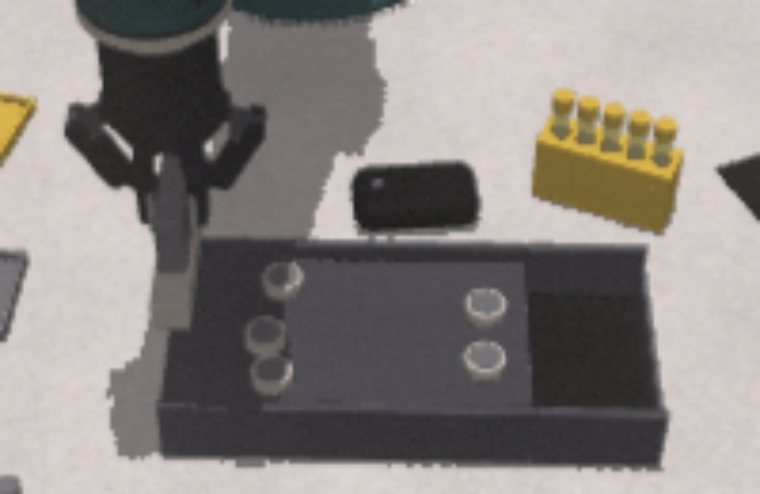

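The scraper is held above the plate's open end (170,280), clear behind the three nearest caps (leftmost edge at 247), and it's centred between the rails. Next I lower it.

>>> play_rows:
  targets:
    - [255, [0, 0, 1], [0, 0, 0]]
    - [255, [0, 0, 3], [0, 0, 0]]
    - [255, [0, 0, 5], [0, 0, 0]]
    - [255, [0, 0, 7], [0, 0, 0]]
    - [255, [0, 0, 7], [0, 0, 0]]
    - [255, [0, 0, 7], [0, 0, 0]]
    - [255, [0, 0, 7], [0, 0, 0]]
    - [255, [0, 0, 7], [0, 0, 0]]

```text
time_s: 26.0
eef_pos: [531.0, -158.1, 115.3]
orientation: [-3.142, 0.0, -0.168]
contact_force: [0.6, 0.3, -0.9]
width: 19.2
grasp_force: 58.5
```

>>> play_rows:
  targets:
    - [255, [0, 0, 7], [0, 0, 0]]
    - [255, [0, 0, 5], [0, 0, 0]]
    - [255, [0, 0, 4], [0, 0, 0]]
    - [255, [0, 0, 3], [0, 0, 0]]
    - [255, [0, 0, 3], [0, 0, 0]]
    - [255, [0, 0, 2], [0, 0, 0]]
    - [255, [0, 0, 2], [0, 0, 0]]
    - [255, [0, 0, 1], [0, 0, 0]]

```text
time_s: 26.8
eef_pos: [531.0, -158.1, 88.9]
orientation: [-3.142, 0.0, -0.168]
contact_force: [0.5, 1.3, -0.9]
width: 19.2
grasp_force: 58.5
```

```bash
python3 - <<'E'
from plan import *
from h import *
p=cur()
o=np.array([549.9,-43.9]);ex=np.array([.165,.986])
e=o+128*ex+3*ex;print(e)
show(p,[((e[0],e[1],88.5,-9.5),32,255)])
E
```

```text
t 26.8 [ 531.  -158.1   88.9] [-1.80e+02  1.00e-02 -9.64e+00] w 19.2 F [ 0.5  1.3 -0.9] g 58.544604778289795
[571.515  85.266]
[[255,[0,-1,0],[0,0,-0.0]],[255,[0,-2,0],[0,0,-0.0]],[255,[0,-3,0],[0,0,-0.0]],[255,[0,-5,0],[0,0,-0.0]],[255,[0,-5,0],[0,0,-0.0]],[255,[0,-7,0],[0,0,-0.0]],[255,[0,-7,0],[0,0,-0.0]],[255,[0,-9,0],[0,0,-0.0]]]
[[255,[0,-9,0],[0,0,-0.0]],[255,[0,-9,0],[0,0,-0.0]],[255,[0,-10,0],[0,0,-0.0]],[255,[0,-11,0],[0,0,-0.0]],[255,[0,-11,0],[0,0,-0.0]],[255,[0,-11,0],[0,0,-0.0]],[255,[0,-12,0],[0,0,-0.0]],[255,[0,-11,0],[0,0,-0.0]]]
[[255,[0,-12,0],[0,0,-0.0]],[255,[0,-11,0],[0,0,-0.0]],[255,[-1,-12,0],[0,0,-0.0]],[255,[0,-11,0],[0,0,-0.0]],[255,[0,-10,0],[0,0,-0.0]],[255,[0,-11,0],[0,0,-0.0]],[255,[0,-9,0],[0,0,-0.0]],[255,[0,-9,0],[0,0,-0.0]]]
[[255,[0,-8,0],[0,0,-0.0]],[255,[0,-8,0],[0,0,-0.0]],[255,[0,-7,0],[0,0,-0.0]],[255,[0,-5,0],[0,0,-0.0]],[255,[0,-5,0],[0,0,-0.0]],[255,[0,-3,0],[0,0,-0.0]],[255,[0,-2,0],[0,0,-0.0]],[255,[0,-1,0],[0,0,-0.0]]]
end [571.35  85.54  88.85  -9.64]
```

>>> play_rows:
  targets:
    - [255, [0, -1, 0], [0, 0, 0]]
    - [255, [0, -2, 0], [0, 0, 0]]
    - [255, [0, -3, 0], [0, 0, 0]]
    - [255, [0, -5, 0], [0, 0, 0]]
    - [255, [0, -5, 0], [0, 0, 0]]
    - [255, [0, -6, 0], [0, 0, 0]]
    - [255, [0, -7, 0], [0, 0, 0]]
    - [255, [0, -7, 0], [0, 0, 0]]

```text
time_s: 27.6
eef_pos: [537.2, -121.9, 89.0]
orientation: [-3.142, 0.0, -0.168]
contact_force: [0.6, 0.3, -1.6]
width: 19.7
grasp_force: 58.6
```

>>> play_rows:
  targets:
    - [255, [0, -8, 0], [0, 0, 0]]
    - [255, [0, -8, 0], [0, 0, 0]]
    - [255, [0, -8, 0], [0, 0, 0]]
    - [255, [0, -9, 0], [0, 0, 0]]
    - [255, [0, -9, 0], [0, 0, 0]]
    - [255, [0, -9, 0], [0, 0, 0]]
    - [255, [0, -9, 0], [0, 0, 0]]
    - [255, [0, -9, 0], [0, 0, 0]]

```text
time_s: 28.4
eef_pos: [548.7, -53.9, 89.0]
orientation: [-3.142, 0.0, -0.168]
contact_force: [0.5, 0.3, -0.2]
width: 19.4
grasp_force: 58.6
```

>>> play_rows:
  targets:
    - [255, [0, -9, 0], [0, 0, 0]]
    - [255, [0, -9, 0], [0, 0, 0]]
    - [255, [0, -9, 0], [0, 0, 0]]
    - [255, [0, -9, 0], [0, 0, 0]]
    - [255, [0, -9, 0], [0, 0, 0]]
    - [255, [0, -9, 0], [0, 0, 0]]
    - [255, [0, -9, 0], [0, 0, 0]]
    - [255, [0, -8, 0], [0, 0, 0]]

```text
time_s: 29.2
eef_pos: [560.6, 16.2, 89.0]
orientation: [-3.142, 0.0, -0.168]
contact_force: [0.2, -0.5, -1.0]
width: 19.3
grasp_force: 58.6
```

```bash
python3 - <<'E'
from plan import *
from h import *
from cell import capture
p=cur();c=capture("scene")
a=c["pixels"][150:280,200:400];cv2.imwrite("pics/sweep.png",cv2.resize(a,None,fx=3.8,fy=3.8)[:,:,::-1])
E
```

```text
t 29.2 [560.6  16.2  89. ] [-1.80e+02  1.00e-02 -9.63e+00] w 19.3 F [ 0.2 -0.5 -1. ] g 58.57941269874573
```

View pics/sweep.png

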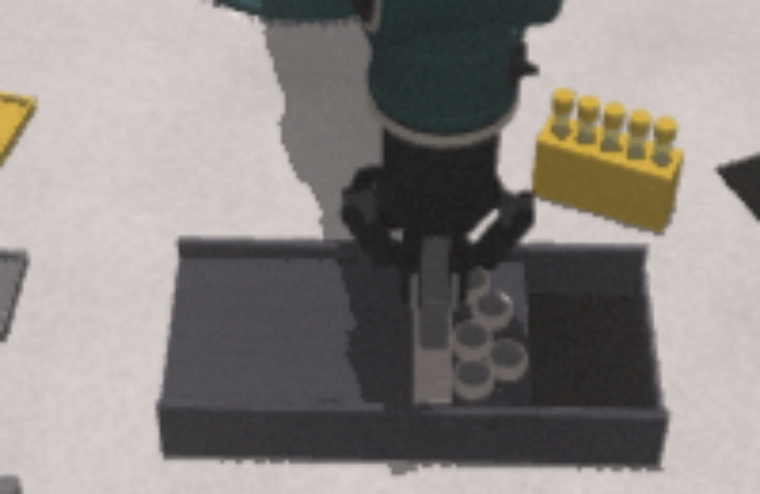

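All five caps are bunched in front of the scraper face (450–525, 280–380), with the edge at 528. Another 76 mm will clear it.

>>> play_rows:
  targets:
    - [255, [0, -3, 0], [0, 0, 0]]
    - [255, [0, -5, 0], [0, 0, 0]]
    - [255, [0, -7, 0], [0, 0, 0]]
    - [255, [0, -7, 0], [0, 0, 0]]
    - [255, [0, -7, 0], [0, 0, 0]]
    - [255, [0, -7, 0], [0, 0, 0]]
    - [255, [0, -7, 0], [0, 0, 0]]
    - [255, [0, -7, 0], [0, 0, 0]]

```text
time_s: 30.05
eef_pos: [568.9, 65.3, 89.0]
orientation: [-3.142, 0.0, -0.168]
contact_force: [0.5, 0.4, -1.6]
width: 19.5
grasp_force: 58.6
```

>>> play_rows:
  targets:
    - [255, [0, -7, 0], [0, 0, 0]]
    - [255, [0, -6, 0], [0, 0, 0]]
    - [255, [0, -5, 0], [0, 0, 0]]
    - [255, [0, -4, 0], [0, 0, 0]]
    - [255, [0, -3, 0], [0, 0, 0]]
    - [255, [0, -1, 0], [0, 0, 0]]
    - [255, [0, 0, 0], [0, 0, 0]]
    - [255, [0, 0, 0], [0, 0, 0]]

```text
time_s: 30.85
eef_pos: [573.2, 90.0, 89.0]
orientation: [3.142, 0.0, -0.169]
contact_force: [0.5, -0.1, -2.4]
width: 19.3
grasp_force: 58.7
```

```bash
python3 - <<'E'
from plan import *
p=cur()
show(p,[((p[0],p[1],165,p[3]),16,255)])
E
```

```text
t 30.85 [573.2  90.   89. ] [180.     0.    -9.66] w 19.3 F [ 0.5 -0.1 -2.4] g 58.65020513534546
[[255,[0,0,-1],[0,0,-0.0]],[255,[0,0,-2],[0,0,-0.0]],[255,[0,0,-4],[0,0,-0.0]],[255,[0,0,-5],[0,0,-0.0]],[255,[0,0,-6],[0,0,-0.0]],[255,[0,0,-6],[0,0,-0.0]],[255,[0,0,-7],[0,0,-0.0]],[255,[0,0,-7],[0,0,-0.0]]]
[[255,[0,0,-7],[0,0,-0.0]],[255,[0,0,-7],[0,0,-0.0]],[255,[0,0,-6],[0,0,-0.0]],[255,[0,0,-6],[0,0,-0.0]],[255,[0,0,-5],[0,0,-0.0]],[255,[0,0,-4],[0,0,-0.0]],[255,[0,0,-2],[0,0,-0.0]],[255,[0,0,-1],[0,0,-0.0]]]
end [573.19  90.03 164.98  -9.66]
```

>>> play_rows:
  targets:
    - [255, [0, 0, -1], [0, 0, 0]]
    - [255, [0, 0, -2], [0, 0, 0]]
    - [255, [0, 0, -4], [0, 0, 0]]
    - [255, [0, 0, -5], [0, 0, 0]]
    - [255, [0, 0, -6], [0, 0, 0]]
    - [255, [0, 0, -6], [0, 0, 0]]
    - [255, [0, 0, -7], [0, 0, 0]]
    - [255, [0, 0, -7], [0, 0, 0]]

```text
time_s: 31.65
eef_pos: [573.2, 90.3, 127.7]
orientation: [-3.141, -0.0, -0.168]
contact_force: [0.6, -0.3, -1.2]
width: 19.6
grasp_force: 58.7
```

>>> play_rows:
  targets:
    - [255, [0, 0, -7], [0, 0, 0]]
    - [255, [0, 0, -7], [0, 0, 0]]
    - [255, [0, 0, -6], [0, 0, 0]]
    - [255, [0, 0, -6], [0, 0, 0]]
    - [255, [0, 0, -5], [0, 0, 0]]
    - [255, [0, 0, -4], [0, 0, 0]]
    - [255, [0, 0, -2], [0, 0, 0]]
    - [255, [0, 0, -1], [0, 0, 0]]

```text
time_s: 32.45
eef_pos: [573.2, 90.3, 165.1]
orientation: [-3.142, 0.0, -0.168]
contact_force: [-0.8, 0.3, -1.2]
width: 19.3
grasp_force: 58.7
```

```bash
python3 - <<'E'
from plan import *
from h import *
from cell import capture
p=cur();c=capture("scene")
a=c["pixels"][150:280,200:400];cv2.imwrite("pics/swept.png",cv2.convertScaleAbs(cv2.resize(a,None,fx=3.8,fy=3.8),alpha=1.5)[:,:,::-1])
show(p,[((533,-150,165,-9.6),20,255),((433.2,-376.6,165,80.3),24,255)])
E
```

```text
t 32.45 [573.2  90.3 165.1] [-180.      0.     -9.64] w 19.3 F [-0.8  0.3 -1.2] g 58.65018904209137
[[255,[0,2,0],[0,0,-0.0]],[255,[0,5,0],[0,0,-0.0]],[255,[0,8,0],[0,0,-0.0]],[255,[0,10,0],[0,0,-0.0]],[255,[0,13,0],[0,0,-0.0]],[255,[0,15,0],[0,0,-0.0]],[255,[0,16,0],[0,0,-0.0]],[255,[0,17,0],[0,0,-0.0]]]
[[255,[0,18,0],[0,0,-0.0]],[255,[0,18,0],[0,0,-0.0]],[255,[0,18,0],[0,0,-0.0]],[255,[0,18,0],[0,0,-0.0]],[255,[0,17,0],[0,0,-0.0]],[255,[0,16,0],[0,0,-0.0]],[255,[1,15,0],[0,0,-0.0]],[255,[0,12,0],[0,0,-0.0]]]
[[255,[0,11,0],[0,0,-0.0]],[255,[0,8,0],[0,0,-0.0]],[255,[0,5,0],[0,0,-0.0]],[255,[0,2,0],[0,0,-0.0]],[255,[0,1,0],[0,0,-0.01]],[255,[-1,4,0],[0,0,-0.02]],[255,[-2,5,0],[0,0,-0.04]],[255,[-2,8,0],[0,0,-0.05]]]
[[255,[-4,8,0],[0,0,-0.06]],[255,[-4,10,0],[0,0,-0.07]],[255,[-6,11,0],[0,0,-0.07]],[255,[-7,11,0],[0,0,-0.09]],[255,[-9,11,0],[0,0,-0.09]],[255,[-10,11,0],[0,0,-0.09]],[255,[-11,10,0],[0,0,-0.1]],[255,[-13,9,0],[0,0,-0.09]]]
[[255,[-13,8,0],[0,0,-0.1]],[255,[-14,7,0],[0,0,-0.1]],[255,[-14,5,0],[0,0,-0.09]],[255,[-13,3,0],[0,0,-0.09]],[255,[-13,3,0],[0,0,-0.09]],[255,[-13,0,0],[0,0,-0.07]],[255,[-11,0,0],[0,0,-0.07]],[255,[-9,0,0],[0,0,-0.06]]]
[[255,[-8,-1,0],[0,0,-0.05]],[255,[-5,-1,0],[0,0,-0.04]],[255,[-4,-1,0],[0,0,-0.02]],[255,[-1,0,0],[0,0,-0.01]],[255,[0,0,0],[0,0,0]],[255,[0,0,0],[0,0,0]],[255,[0,0,0],[0,0,0]],[255,[0,0,0],[0,0,0]]]
end [ 433.4  -376.62  165.08   80.32]
```

View pics/swept.png

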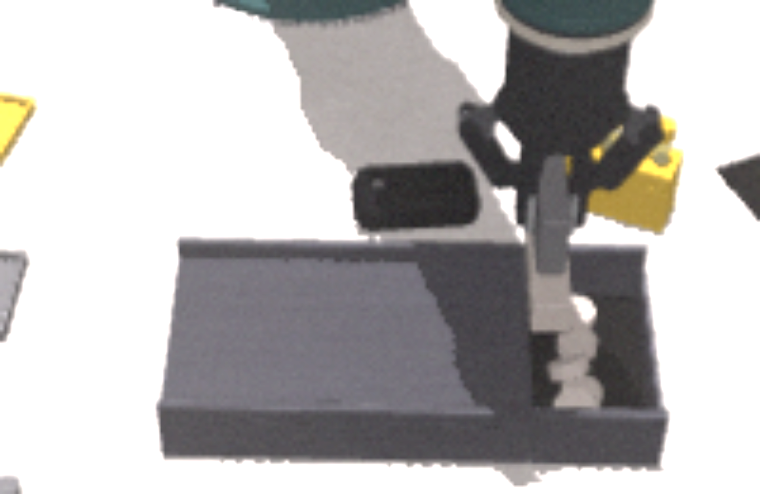

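The plate's top is empty and the caps lie in the trough (555–600, 300–400). Next I return the scraper.

>>> play_rows:
  targets:
    - [255, [0, 2, 0], [0, 0, 0]]
    - [255, [0, 5, 0], [0, 0, 0]]
    - [255, [0, 8, 0], [0, 0, 0]]
    - [255, [0, 10, 0], [0, 0, 0]]
    - [255, [0, 13, 0], [0, 0, 0]]
    - [255, [0, 15, 0], [0, 0, 0]]
    - [255, [0, 16, 0], [0, 0, 0]]
    - [255, [0, 17, 0], [0, 0, 0]]

```text
time_s: 33.3
eef_pos: [558.5, 3.8, 165.0]
orientation: [3.142, -0.0, -0.169]
contact_force: [0.6, 0.0, -1.8]
width: 19.5
grasp_force: 58.6
```

>>> play_rows:
  targets:
    - [255, [0, 18, 0], [0, 0, 0]]
    - [255, [0, 18, 0], [0, 0, 0]]
    - [255, [0, 18, 0], [0, 0, 0]]
    - [255, [0, 18, 0], [0, 0, 0]]
    - [255, [0, 17, 0], [0, 0, 0]]
    - [255, [0, 16, 0], [0, 0, 0]]
    - [255, [1, 15, 0], [0, 0, 0]]
    - [255, [0, 12, 0], [0, 0, 0]]

```text
time_s: 34.1
eef_pos: [537.3, -126.5, 165.0]
orientation: [3.141, -0.0, -0.169]
contact_force: [-0.9, 1.7, -1.4]
width: 19.3
grasp_force: 58.7
```

>>> play_rows:
  targets:
    - [255, [0, 11, 0], [0, 0, 0]]
    - [255, [0, 8, 0], [0, 0, 0]]
    - [255, [0, 5, 0], [0, 0, 0]]
    - [255, [0, 2, 0], [0, 0, 0]]
    - [255, [0, 1, 0], [0, 0, -0.01]]
    - [255, [-1, 4, 0], [0, 0, -0.02]]
    - [255, [-2, 5, 0], [0, 0, -0.04]]
    - [255, [-2, 8, 0], [0, 0, -0.05]]

```text
time_s: 34.9
eef_pos: [526.1, -167.2, 165.0]
orientation: [-3.141, 0.0, -0.044]
contact_force: [0.0, -0.4, -2.1]
width: 19.7
grasp_force: 58.6
```

>>> play_rows:
  targets:
    - [255, [-4, 8, 0], [0, 0, -0.06]]
    - [255, [-4, 10, 0], [0, 0, -0.07]]
    - [255, [-6, 11, 0], [0, 0, -0.07]]
    - [255, [-7, 11, 0], [0, 0, -0.09]]
    - [255, [-9, 11, 0], [0, 0, -0.09]]
    - [255, [-10, 11, 0], [0, 0, -0.09]]
    - [255, [-11, 10, 0], [0, 0, -0.1]]
    - [255, [-13, 9, 0], [0, 0, -0.09]]

```text
time_s: 35.7
eef_pos: [482.6, -263.6, 165.0]
orientation: [-3.141, -0.0, 0.618]
contact_force: [0.1, -0.5, -1.9]
width: 19.5
grasp_force: 58.6
```

>>> play_rows:
  targets:
    - [255, [-13, 8, 0], [0, 0, -0.1]]
    - [255, [-14, 7, 0], [0, 0, -0.1]]
    - [255, [-14, 5, 0], [0, 0, -0.09]]
    - [255, [-13, 3, 0], [0, 0, -0.09]]
    - [255, [-13, 3, 0], [0, 0, -0.09]]
    - [255, [-13, 0, 0], [0, 0, -0.07]]
    - [255, [-11, 0, 0], [0, 0, -0.07]]
    - [255, [-9, 0, 0], [0, 0, -0.06]]

```text
time_s: 36.5
eef_pos: [440.4, -360.4, 164.9]
orientation: [-3.141, -0.0, 1.286]
contact_force: [-0.1, 0.6, -1.0]
width: 19.3
grasp_force: 58.6
```

>>> play_rows:
  targets:
    - [255, [-8, -1, 0], [0, 0, -0.05]]
    - [255, [-5, -1, 0], [0, 0, -0.04]]
    - [255, [-4, -1, 0], [0, 0, -0.02]]
    - [255, [-1, 0, 0], [0, 0, -0.01]]
    - [255, [0, 0, 0], [0, 0, 0]]
    - [255, [0, 0, 0], [0, 0, 0]]
    - [255, [0, 0, 0], [0, 0, 0]]
    - [255, [0, 0, 0], [0, 0, 0]]

```text
time_s: 37.3
eef_pos: [433.5, -376.4, 165.0]
orientation: [-3.141, -0.0, 1.402]
contact_force: [-0.1, 0.5, -0.7]
width: 19.3
grasp_force: 58.6
```

```bash
python3 - <<'E'
from plan import *
p=cur()
show(p,[((433.2,-376.6,64,80.3),16,255),((433.2,-376.6,52,80.3),8,255)])
E
```

```text
t 37.3 [ 433.5 -376.4  165. ] [-1.7999e+02 -1.0000e-02  8.0320e+01] w 19.3 F [-0.1  0.5 -0.7] g 58.61406147480011
[[255,[0,0,1],[0,0,0.0]],[255,[0,0,3],[0,0,0.0]],[255,[0,0,5],[0,0,0.0]],[255,[0,0,7],[0,0,0.0]],[255,[0,0,7],[0,0,0.0]],[255,[0,0,9],[0,0,0.0]],[255,[0,0,9],[0,0,0.0]],[255,[0,0,9],[0,0,0.0]]]
[[255,[0,0,10],[0,0,0.0]],[255,[0,0,9],[0,0,0.0]],[255,[0,0,9],[0,0,0.0]],[255,[0,0,7],[0,0,0.0]],[255,[0,0,7],[0,0,0.0]],[255,[0,0,5],[0,0,0.0]],[255,[0,0,3],[0,0,0.0]],[255,[0,0,1],[0,0,0.0]]]
[[255,[0,0,1],[0,0,0.0]],[255,[0,0,1],[0,0,0.0]],[255,[0,0,2],[0,0,0.0]],[255,[0,0,2],[0,0,0.0]],[255,[0,0,2],[0,0,0.0]],[255,[0,0,2],[0,0,0.0]],[255,[0,0,1],[0,0,0.0]],[255,[0,0,1],[0,0,0.0]]]
end [ 433.53 -376.4    51.97   80.32]
```

>>> play_rows:
  targets:
    - [255, [0, 0, 1], [0, 0, 0]]
    - [255, [0, 0, 3], [0, 0, 0]]
    - [255, [0, 0, 5], [0, 0, 0]]
    - [255, [0, 0, 7], [0, 0, 0]]
    - [255, [0, 0, 7], [0, 0, 0]]
    - [255, [0, 0, 9], [0, 0, 0]]
    - [255, [0, 0, 9], [0, 0, 0]]
    - [255, [0, 0, 9], [0, 0, 0]]

```text
time_s: 38.1
eef_pos: [433.3, -376.5, 114.0]
orientation: [-3.141, -0.0, 1.402]
contact_force: [0.2, -0.3, -0.8]
width: 19.3
grasp_force: 58.6
```

>>> play_rows:
  targets:
    - [255, [0, 0, 10], [0, 0, 0]]
    - [255, [0, 0, 9], [0, 0, 0]]
    - [255, [0, 0, 9], [0, 0, 0]]
    - [255, [0, 0, 7], [0, 0, 0]]
    - [255, [0, 0, 7], [0, 0, 0]]
    - [255, [0, 0, 5], [0, 0, 0]]
    - [255, [0, 0, 3], [0, 0, 0]]
    - [255, [0, 0, 1], [0, 0, 0]]

```text
time_s: 38.9
eef_pos: [433.4, -376.6, 63.7]
orientation: [-3.141, -0.0, 1.402]
contact_force: [0.3, 0.4, -1.6]
width: 18.7
grasp_force: 58.6
```

>>> play_rows:
  targets:
    - [255, [0, 0, 1], [0, 0, 0]]
    - [255, [0, 0, 1], [0, 0, 0]]
    - [255, [0, 0, 2], [0, 0, 0]]
    - [255, [0, 0, 2], [0, 0, 0]]
    - [255, [0, 0, 2], [0, 0, 0]]
    - [255, [0, 0, 2], [0, 0, 0]]
    - [255, [0, 0, 1], [0, 0, 0]]
    - [255, [0, 0, 1], [0, 0, 0]]

```text
time_s: 39.7
eef_pos: [433.4, -376.6, 51.9]
orientation: [-3.141, -0.0, 1.402]
contact_force: [-0.5, 0.0, -1.2]
width: 19.2
grasp_force: 58.6
```

>>> play_rows:
  targets:
    - [255, [0, 0, 0.5], [0, 0, 0]]
    - [255, [0, 0, 0.4], [0, 0, 0]]
    - [255, [0, 0, 0], [0, 0, 0]]
    - [190, [0, 0, 0], [0, 0, 0]]
    - [160, [0, 0, 0], [0, 0, 0]]
    - [120, [0, 0, 0], [0, 0, 0]]
    - [60, [0, 0, 0], [0, 0, 0]]
    - [0, [0, 0, 0], [0, 0, 0]]

```text
time_s: 40.5
eef_pos: [433.4, -376.6, 51.1]
orientation: [-3.142, -0.0, 1.402]
contact_force: [0.0, -0.1, 0.5]
width: 72.5
grasp_force: 0.0
```

>>> play_rows:
  targets:
    - [0, [0, 0, 0], [0, 0, 0]]
    - [0, [0, 0, -3], [0, 0, 0]]
    - [0, [0, 0, -6], [0, 0, 0]]
    - [0, [0, 0, -10], [0, 0, 0]]
    - [0, [0, 0, -14], [0, 0, 0]]
    - [0, [0, 0, -18], [0, 0, 0]]
    - [0, [0, 0, -20], [0, 0, 0]]
    - [0, [0, 0, -20], [0, 0, 0]]

```text
time_s: 41.3
eef_pos: [433.5, -376.7, 144.1]
orientation: [3.141, 0.0, 1.402]
contact_force: [0.6, -0.6, 0.2]
width: 85.0
grasp_force: 0.0
```

>>> play_rows:
  targets:
    - [0, [0, 0, -20], [0, 0, 0]]
    - [0, [0, 0, -20], [0, 0, 0]]
    - [0, [0, 0, -20], [0, 0, 0]]
    - [0, [0, 0, -15], [0, 0, 0]]
    - [0, [0, 0, -10], [0, 0, 0]]
    - [0, [0, 0, -5], [0, 0, 0]]
    - [0, [0, 0, 0], [0, 0, 0]]
    - [0, [0, 0, 0], [0, 0, 0]]

```text
time_s: 42.1
eef_pos: [433.2, -376.4, 231.6]
orientation: [-3.141, -0.0, 1.402]
contact_force: [-0.7, 0.8, 0.4]
width: 85.2
grasp_force: 0.0
```

```bash
python3 - <<'E'
from plan import *
from h import *
from cell import capture
p=cur();c=capture("scene");t=capture("top")
a=cv2.resize(c["pixels"][180:280,110:490],(780,205));b=cv2.resize(c["pixels"][200:270,330:380],(270,378),interpolation=2)
d=cv2.resize(t["pixels"][150:235,210:325],(510,378),interpolation=2)
cv2.imwrite("pics/final.png",cv2.convertScaleAbs(np.vstack([a,np.hstack([b,d])]),alpha=1.4)[:,:,::-1])
E
```

```text
t 42.1 [ 433.2 -376.4  231.6] [-1.7996e+02 -3.0000e-02  8.0320e+01] w 85.2 F [-0.7  0.8  0.4] g 0.0
```

View pics/final.png

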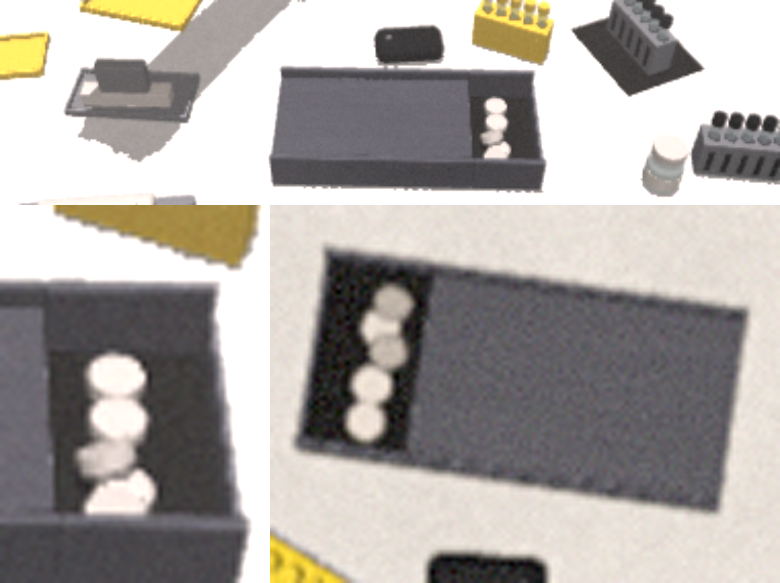

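The last picture shows all five caps in the trough, at (393,302), (380,328), (388,350), (371,386) and (365,420). The scraper is upright in its tray, the rack is on the mat, and the bystanders in view are where they were.

```bash
python3 -c "
from cell import *
print(sign_off())"
```

```text
the job is handed in; nothing more can be done
None
```

The job is handed in after about 42 s: the rack stands upright in the middle of the mat, all five caps are in the trough, and the scraper is back upright in its tray.

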